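Move the battery pack from the charger to the stirrer

TASK

Press the charger's spring catch so that the battery pack pops loose, slide the pack back out of the charger's rail and lift it off. Then slide it along the rail of the cordless stirrer, against the ejector spring, until the stirrer's catch clicks up behind it, and let go; do not force it, and leave the things around undisturbed.

Things in the scene. Friction and masses are not known exactly. Their poses are not given: they have to be found in the camera images.
- pack_mid (a point): Centre of the grey battery pack, 29 mm above its underside; rests 39 mm above the bench on a rail floor. About 0.22 kg; black foot plate 66 (x) x 60 (y) x 7 mm with rounded corners, upright body 54 x 36 x 51 mm on it, gripped across its 36 mm width (y). x axis = sliding-in direction. Starts clicked home in the charger.
- charger: Rail with only a low white box (47 mm high) behind it, x = +73 to +113 mm. Origin on the bench under the rail, x axis = direction a pack slides IN (level, roughly away from the robot), z up. Rail base 160 x 100 x 10 mm: floor 10 mm above the bench. Pack home: centre at x = +22 mm, rigid stop 2 mm deeper.
- charger_mouth (a point): Point on the rail floor at the start of the lips, x = -12 mm, y = 0. Both rails: channel 64 mm wide, 10 mm high under two lips (46 mm apart, tops 25 mm above the bench) from x = -12 to +65 mm, tips upturned from x = -22 mm; before them an open apron to x = -85 mm with flared guides. A pack lifts off or sets down with its centre at x = -55 mm or less.
- charger_press (a point): Place to press on the charger's catch (flat black ribbed top 34 long x 32 mm wide): x = -35 mm in the charger's frame, 16 mm above the bench, 6 mm above the floor; the seated foot ends 24 mm farther in. Press straight down 6 to 7 mm (up to 8 N): an ejector (3.6 N) pops the pack 8 to 14 mm out, at most up to the finger; its foot then keeps the catch down.
- charger_catch (a joint): Travel of the charger's catch, m: 0 = up (latched), grows as it is pressed down, limit 0.0075; its spring gives 1 N at rest to 3 N at the limit.
- stirrer: Same rail and frame as the charger's (origin on the bench, x = sliding in, floor 10 mm up), with a white box (x = +74 to +174 mm, 55 mm high) with round white top plate behind it. Catch, ejector and stop are clamped together up to 12 mm either side of nominal along x: home is a pack centre between x = +10 and +34 mm and must be felt.
- stirrer_mouth (a point): Rail floor at the start of the stirrer's lips, x = -12 mm, y = 0. Sliding in: 1 to 3 N over the catch (ramp from about x = -63 mm), then 4 to 8 N against the ejector (acts on the pack's front, 30 mm above the bench) over the last 14 mm, click, rigid stop 2 mm deeper. Let go earlier, it is pushed back. Over 30 N of contact, all points added, between pack and either rail is forcing (latched: 10 N).
- stirrer_catch (a joint): Travel of the stirrer's catch, m: 0 = up, grows as it is pushed down. The foot keeps it down by 0.003 to 0.007 while passing; it snaps back to 0 behind the foot when the pack is home. A pack let go under the lips before it meets the ejector stays put; a stiff grip that tilts it makes it bind, a push low on its rear face (just above the lips) does not.
- ball_pen: Blue pen lying on the bench between the two rails, 145 x 12 x 9 mm; bystander, leave alone.
- timer: White bench timer, 62 x 66 x 19 mm, near the bench's front edge; bystander.
- tweezers: Thin steel tweezers lying near the bench's front edge before the rails, 128 x 14 x 10 mm; bystander.
There are look-alikes about, which are no part of the job. What is shaped like the part that bears pack_mid but red is not meant.

How it is judged (in metres and radians):
On the way, in this order (a step that is already met when the one before it is completed fails the run):
1. the charger's catch has been pressed and the pack has popped at least 4 mm out of its home (value of joint charger_catch above 0.003 m and x of pack_mid in the frame of charger below 0.018 m), for 0.1 s.
2. the pack is lifted off the charger's rail, at least 25 mm clear of the floor it ran on (height (world z) of pack_mid above 0.064 m and x of pack_mid in the frame of charger below 0 m), for 0.1 s.
At the end, for the whole second after the job is handed in: The pack stands at rest in the stirrer's rail, upright (within 0.08 rad), its centre between x = +7.5 and +39 mm and within 5 mm of the middle in the stirrer's frame, and the stirrer's catch has sprung up behind its foot (less than 1.5 mm from fully up) (x of pack_mid in the frame of stirrer between 0.0075 and 0.039 m and y of pack_mid in the frame of stirrer between -0.005 and 0.005 m and height (world z) of pack_mid between 0.036 and 0.044 m and angle between pack's own z axis and vertical below 0.08 rad and value of joint stirrer_catch below 0.0015 m and linear speed of pack below 0.01 m/s); the robot touches nothing.
It fails at once if the pack is forced against the charger (more than 30 N) (contact force between pack and charger above 30 N).
It fails at once if the pack is forced against the stirrer (more than 30 N) (contact force between pack and stirrer above 30 N).
It fails at once if a bystander is moved by more than 20 mm (distance of any of ball_pen, timer, tweezers from where it was at the start of the episode above 0.02 m).
It also fails if it takes over 64 s, if anything falls off the work surface, if the arm or the gripper's body presses on something with over 40 N, if the wrist force passes 120 N, or if a joint passes its speed limit or range.

ROBOT

A 6-joint arm with a two-finger parallel gripper is mounted at the origin on a cart in front of the work surface, level with it; the furniture and walls round the work are solid. World frame = base frame: x ahead of the robot, y to its left, z up, the work surface at z = 0. Lengths are in m, angles in degrees, forces in N, time in s.
With the tool pointing down it reaches from about 0.35 to 0.85 m from the base axis. Payload 8.1 kg.
Tool frame: the origin (TCP) lies at the very end of the fingers, on their centre line; the grasp point (between the pads) lies 19 mm behind it (grasp_offset is the distance from the TCP to the grasp point, in m); z points along the fingers, x is the direction in which the jaws open and shut, and the axes are right-handed (so a half turn about z gives the same grasp; the last joint's range is limited). The gripper opens to 85 mm and grips with 20 to 120 N. Pads are 22 mm wide; open, the fingers measure 114 mm over their backs; the gripper's body (76 mm by 85 mm) begins 54 mm behind the grasp point. The pads swing forward as they close: fully open they stand 13 mm farther back than shut.
Start: joints at [71.196, 7.471, 85.268, -0, 87.261, -4.893], TCP at [0.144, 0.582, 0.231] pointing down, gripper open.
Joint ranges: [-169.43, 169.43], [-51.17, 129.36], [1.28, 143.12], [-76.62, 256.62], [0, 156.53], [-152.29, 152.29]. Speed limits (degrees/s): [136.94, 136.94, 159.86, 180, 180, 180].

INTERFACE

Orientations are given as a 3x3 rotation matrix whose columns are the frame's x, y, z axes.
In Python, from plant import * gives the robot as it stands.
- The arm moves only by the tool jog_arm, never from a script. Its argument "series" is a list of rows, each a list of 3 entries, a list of its own where there are three numbers: the shift along the tool's x, y, z each as a share of 0.02 m, from -1 to 1, then the turn, a rotation vector about the tool's x, y, z each as a share of 6 degrees, from -1 to 1, then the opening, from 0 (shut) to 1 (fully open). A call has 1 to 5 rows; each row shifts and turns the commanded pose from where the row before left it, along the tool's axes as they then stand; what a row does not reach is not made up. A row lasts 1/12 s, in which the tool goes at most 41.7 mm and 7.16 degrees, less where a joint would pass 70% of its speed; a pose out of reach is approached as far as the arm can. A call with a number of a shift or a turn outside -1 to 1 is refused whole. A call with a gripper value outside its range is refused whole. The fingers move at their own pace and stop on an object; "squeeze" is the grip in N (left out, the last holds). Time passes only in rows, so rows that do not move let the fingers close. It gives the time, the measured TCP pose, the force and the opening at its end, in the units of the state.
- get_state(): the state, without advancing time (a new reading comes with each control period).
- get_image(name): name is "side" or "top" or "wrist"; returns (picture, depth): 400x640x3 uint8, red, green, blue; 400x640 float32, m along the optical axis (not along the pixel's ray), 0 where there is no reading.
- camera_model(name): a dict with "K" (3x3 intrinsics, pixels), "world_to_cam" (4x4, takes a point from world to camera coordinates). Camera axes: x right, y up, looking along -z (the intrinsics and any distortion apply to the point x, -y, -z); pixel columns grow to the right and rows downward; lengths in m; the calibration is good to about 2 mm. A picture is of the moment at which its call begins: read the wrist's pose just before it. camera_model takes no time and is no camera call; for the wrist camera it gives the pose at the moment of the call.
- job_done(): hands the job in, once; it reports no verdict.
The state is a dict: "clock": time; "qpos": joint angles; "qvel": joint speeds; "tau": joint torques, N m; "tool_pos": TCP position; "ee_rot": TCP orientation; "contact_force": force on the tool from outside, world axes, zero at the start; "wrist_torque": the same for the moment, N m; "gripper_width": finger opening in m.
Only numpy, scipy, OpenCV 4.12 (cv2) and the standard library are available. Lean on these libraries where they do the work, as an engineer would, in place of code of your own. Each camera call takes 0.05 s, during which the arm holds its last target.

## Working session

There is one attempt and no reset: what is moved stays moved. The work goes in short steps, Python scripts to look and compute and a tool call to move; the robot and the scene stay as the last step left them, time stands still between calls to the robot, and variables do not carry over. Pictures are saved under pics/ and viewed, and the job is handed in when it is done.

Besides the shell and the picture viewer there is one more tool, called after "Emit:" as name(argument=value, ...), one argument or row to a line, values as JSON. jog_arm: Moves the arm, as the interface text tells. Shift numbers are shares of 0.02 m and turn numbers shares of 6 degrees, none past 1 either way. Its arguments: {"type":"object","properties":{"series":{"type":"array","items":{"type":"array"}},"squeeze":{"type":"number"}},"required":["series"]}

```bash
ls; mkdir -p pics; cat > h.py <<'E'
from plant import *
import numpy as np, cv2
def snap(n,f):
    cm=camera_model(n); im,d=get_image(n); cv2.imwrite('pics/'+f+'.png',cv2.cvtColor(im,cv2.COLOR_RGB2BGR)); np.savez('pics/'+f+'.npz',im=im,d=d,K=cm['K'],T=cm['world_to_cam'])
    return im,d,cm
def cloud(f):
    z=np.load('pics/'+f+'.npz');K,T,d=z['K'],z['T'],z['d']
    v,u=np.mgrid[0:d.shape[0],0:d.shape[1]]
    x=(u-K[0,2])/K[0,0]*d;y=(v-K[1,2])/K[1,1]*d
    P=np.stack([x,-y,-d,np.ones_like(d)],-1)@np.linalg.inv(T).T
    P=P[...,:3].copy();P[d==0]=np.nan
    return P,z['im']
E
python3 - <<'E'
from h import *
s=get_state();print(s)
for n in['top','side','wrist']:
    im,d,cm=snap(n,n+'0');print(n,cm)
E
```

```text
pics
{'clock': 0.0, 'qpos': array([ 7.11949944e+01,  7.51810043e+00,  8.53308660e+01,  1.11845507e-04,
        8.72607465e+01, -4.89422865e+00]), 'qvel': array([ 0.07504658,  0.12132485,  0.03366982, -0.04444638, -0.07031555,
        0.00295154]), 'tau': array([ 2.70210250e-03, -5.69411445e+01, -5.00549948e+01,  1.50779401e-04,
        1.53220753e-02,  6.56990920e-06]), 'tool_pos': array([0.14405445, 0.58187256, 0.23019803]), 'ee_rot': array([[ 2.40410126e-01,  9.70671205e-01, -6.19094926e-04],
       [ 9.70669528e-01, -2.40410866e-01, -1.81200987e-03],
       [-1.90770295e-03, -1.65311058e-04, -9.99998167e-01]]), 'contact_force': array([-0.2734557 ,  0.15955433, -0.3602413 ]), 'wrist_torque': array([-0.00321942, -0.00378933, -0.03633498]), 'gripper_width': 0.08548943055299729}
top {'K': array([[463.53218091,   0.        , 316.53486417],
       [  0.        , 463.53218091, 200.55396008],
       [  0.        ,   0.        ,   1.        ]]), 'world_to_cam': array([[ 0.00432953, -0.99997974, -0.00466684, -0.13078052],
       [ 0.98065478,  0.00333246,  0.19571689, -0.50790174],
       [
[... 272 characters left out ...]
     ]]), 'world_to_cam': array([[ 0.98320031, -0.18251557, -0.00228589, -0.48587109],
       [ 0.12006332,  0.63723962,  0.76125585, -0.03528205],
       [-0.13748439, -0.74874143,  0.64844761, -1.02819062],
       [ 0.        ,  0.        ,  0.        ,  1.        ]])}
wrist {'K': array([[291.84535436,   0.        , 313.41129157],
       [  0.        , 291.84535436, 198.49452543],
       [  0.        ,   0.        ,   1.        ]]), 'world_to_cam': array([[ 0.23982449,  0.97081456, -0.00181943, -0.59960871],
       [-0.91754584,  0.22605221, -0.32712388,  0.04179092],
       [-0.31716534,  0.08012173,  0.94497971, -0.38083464],
       [ 0.        ,  0.        ,  0.        ,  1.        ]])}
```

View pics/top0.png

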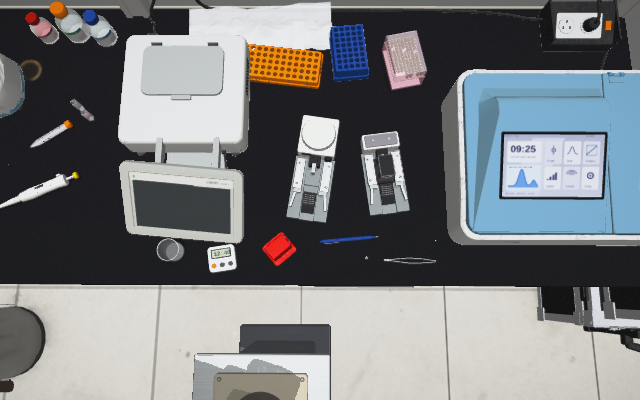

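View pics/side0.png

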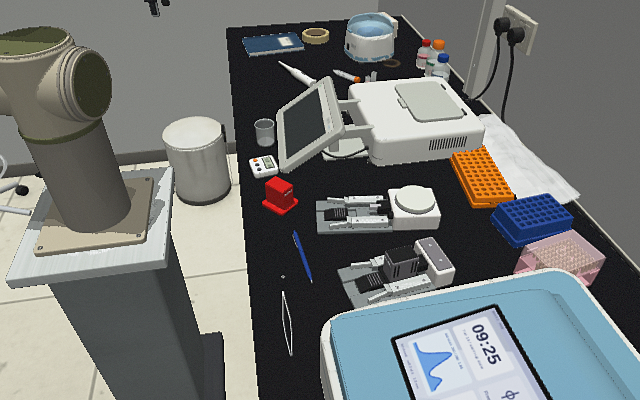

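View pics/wrist0.png

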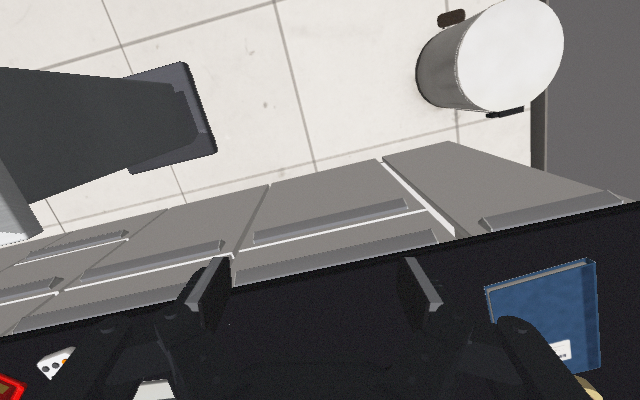

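The top view shows two rails. One, at (313,170), has the round white plate, so it is the stirrer. The other, at (383,165), has a low box and a dark grey pack, so it is the charger. The red block at (279,249) is the decoy. Next I'll enlarge and measure.

```bash
python3 - <<'E'
from h import *
P,im=cloud('top0')
c=cv2.resize(im[105:230,270:430],None,fx=5,fy=4.8*1,interpolation=cv2.INTER_CUBIC)
c=cv2.resize(im[105:230,270:430],(768,600),interpolation=cv2.INTER_CUBIC)
cv2.imwrite('pics/crop0.png',c[...,::-1])
# points in work zone height map
X,Y,Z=P[...,0],P[...,1],P[...,2]
for nm,(u0,u1) in dict(st=(280,346),ch=(350,420)).items():
    sub=P[105:230,u0:u1].reshape(-1,3)
    for lo,hi in[(.006,.014),(.02,.028),(.04,.052),(.052,.06),(.06,.08)]:
        m=(sub[:,2]>lo)&(sub[:,2]<hi); q=sub[m]
        if len(q)>10:
            r=cv2.minAreaRect((q[:,:2]*1000).astype(np.float32)); print(nm,lo,hi,len(q),np.median(q[:,2]).round(4),r)
for u,v in[(60,350),(270,290-20),(440,260)]: print(P[min(v,399),u])
E
```

```text
st 0.006 0.014 1237 0.0101 ((609.292724609375, -111.22067260742188), (150.75645446777344, 293.5273742675781), 88.19351959228516)
st 0.02 0.028 596 0.0247 ((562.1578979492188, -114.91592407226562), (89.79466247558594, 133.93597412109375), 81.40657043457031)
st 0.04 0.052 662 0.0442 ((662.0902709960938, -129.90423583984375), (93.0637435913086, 125.49360656738281), 81.64256286621094)
st 0.052 0.06 752 0.0553 ((677.5471801757812, -131.70401000976562), (79.18138885498047, 80.54634094238281), 57.17152404785156)
ch 0.006 0.014 921 0.0103 ((607.1942138671875, -299.1135559082031), (167.3817901611328, 319.75164794921875), 89.42154693603516)
ch 0.02 0.028 612 0.0245 ((590.27978515625, -295.24371337890625), (156.11080932617188, 91.80244445800781), 7.3452067375183105)
ch 0.04 0.052 577 0.0462 ((623.8687744140625, -291.1461486816406), (118.51324462890625, 91.8851547241211), 7.945919036865234)
ch 0.052 0.06 26 0.0558 ((619.6271362304688, -291.57513427734375), (111.04224395751953, 51.589664459228516), 17.404939651489258)
ch 0.06 0.08 339 0.0686 ((592.9060668945312, -295.0168151855469), (54.79226303100586, 36.560218811035156), 6.890848159790039)
[ 0.05629101  0.93015978 -0.84815784]
[ 0.34550215 -0.01587849 -0.00051907]
[ 0.37140414 -0.43084614 -0.00065878]
```

View pics/crop0.png

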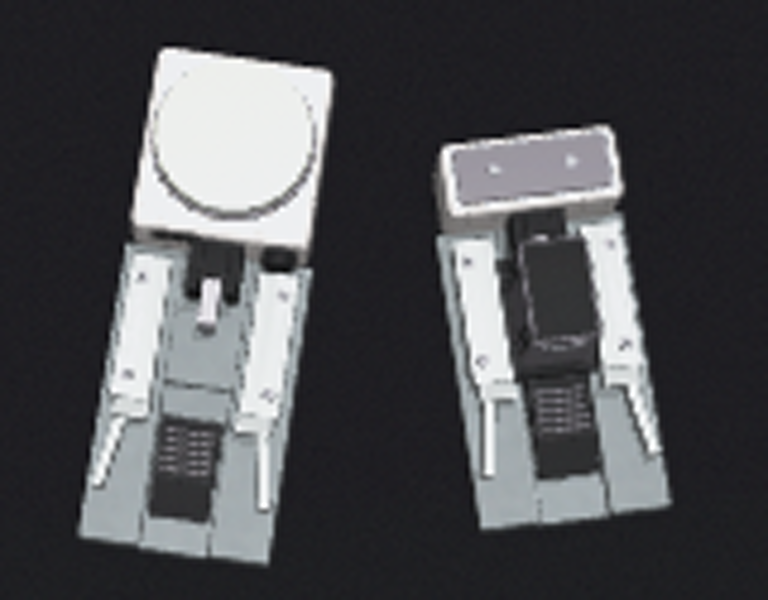

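```bash
python3 - <<'E'
from h import *
P,im=cloud('top0')
def comp(u0,u1,lo,hi,xmin=0,xmax=9,color=None):
    m=np.zeros(P.shape[:2],np.uint8); s=(slice(105,230),slice(u0,u1))
    m[s]=((P[s][...,2]>lo)&(P[s][...,2]<hi)&(P[s][...,0]>xmin)&(P[s][...,0]<xmax))
    if color=='w': m&=(im.min(2)>120).astype(np.uint8)
    n,l,st,c=cv2.connectedComponentsWithStats(m,connectivity=4); k=1+np.argmax(st[1:,4])
    q=P[l==k]; r=cv2.minAreaRect((q[:,:2]*1000).astype(np.float32)); return q,r
for a in [('pack',350,420,.064,.073),('chbox',350,420,.043,.05,.63),('stbox+',280,346,.04,.06,.6),('plate',280,346,.0525,.06,.6)]:
    q,r=comp(*a[1:]);print(a[0],len(q),np.median(q[:,2]).round(4),r)
for nm,u0,u1 in[('st',280,346),('ch',350,420)]:
    q,r=comp(u0,u1,.004,.09);print('foot',nm,len(q),r)
    # lips only: bright z .022-.028
    q=P[105:230,u0:u1].reshape(-1,3);w=im[105:230,u0:u1].reshape(-1,3).min(1)
    # base front part corners
    m=(q[:,2]>.007)&(q[:,2]<.013)&(q[:,0]<.56);b=q[m]
    m2=(np.abs(b[:,1]-np.median(b[:,1]))<.08);b=b[m2];r=cv2.minAreaRect((b[:,:2]*1000).astype(np.float32));print('apron',r,cv2.boxPoints(r).round(0).tolist())
E
```

```text
pack 312 0.0687 ((592.8545532226562, -294.7926940917969), (54.75917053222656, 35.48691940307617), 7.394312381744385)
chbox 423 0.0465 ((662.4649658203125, -285.6499328613281), (39.96380615234375, 90.9970474243164), 8.433571815490723)
stbox+ 1393 0.0527 ((670.4838256835938, -131.1373291015625), (93.0637435913086, 108.52633666992188), 81.64256286621094)
plate 714 0.0554 ((676.6509399414062, -131.72784423828125), (79.95531463623047, 79.5716781616211), 76.20294952392578)
foot st 3862 ((603.7236938476562, -121.52149963378906), (103.83134460449219, 277.2059020996094), 82.47935485839844)
apron ((517.0996704101562, -108.61214447021484), (99.60111999511719, 97.59376525878906), 81.58614349365234) [[462.0, -151.0], [558.0, -165.0], [573.0, -66.0], [476.0, -52.0]]
foot ch 3106 ((590.4686279296875, -295.92205810546875), (213.0420379638672, 106.5140151977539), 7.105303764343262)
apron ((521.1798095703125, -303.24658203125), (76.85166931152344, 109.42031860351562), 0.35802653431892395) [[482.0, -249.0], [483.0, -358.0], [560.0, -358.0], [559.0, -248.0]]
```

```bash
python3 - <<'E'
from h import *
P,im=cloud('top0')
def mx(u0,u1,v0,v1):
    q=P[v0:v1,u0:u1].reshape(-1,3);q=q[q[:,2]>.03];print(q.min(0).round(3),q.max(0).round(3))
mx(115,248,155,245);mx(440,640,70,245);mx(115,250,30,155);mx(150,190,236,265)
# high z crossing near path
q=P.reshape(-1,3);m=(q[:,0]<.5)&(q[:,2]>.1)&(q[:,1]<.5)&(q[:,0]>.15);print(q[m].min(0),q[m].max(0))
E
```

```text
[0.402 0.038 0.03 ] [0.617 0.331 0.137]
[ 0.406 -0.881  0.03 ] [ 0.789 -0.441  0.223]
[0.612 0.047 0.03 ] [0.967 0.353 0.103]
[0.365 0.178 0.03 ] [0.424 0.244 0.063]
[ 0.40639159 -0.84412868  0.10013152] [ 0.49999864 -0.44197696  0.17696496]
```

Emit:
jog_arm(
  series=[
    [[-0.7,0.7,-0.2],[0,0,-0.71],0],
    [[-0.75,0.66,-0.2],[0,0,-0.71],0],
    [[-0.8,0.58,-0.2],[0,0,-0.71],0],
    [[-0.84,0.5,-0.2],[0,0,-0.71],0],
    [[-0.88,0.45,-0.2],[0,0,-0.71],0],
  ],
  squeeze=30,
)

```text
clock: 0.57
tool_pos: [0.1948, 0.4964, 0.251]
ee_rot: [[-0.132, 0.991, -0.0], [0.991, 0.132, -0.001], [-0.001, -0.0, -1.0]]
contact_force: [1.1, -0.6, 0.6]
gripper_width: 0.0252
```

Emit:
jog_arm(
  series=[
    [[-0.9,0.42,0],[0,0,0],0],
    [[-0.9,0.42,0],[0,0,0],0],
    [[-0.9,0.42,0],[0,0,0],0],
    [[-0.9,0.42,0],[0,0,0],0],
    [[-0.9,0.42,0],[0,0,0],0],
  ],
)

```text
clock: 0.98
tool_pos: [0.2481, 0.4125, 0.251]
ee_rot: [[-0.129, 0.992, -0.0], [0.992, 0.129, -0.0], [-0.0, -0.0, -1.0]]
contact_force: [-0.4, 0.2, -0.1]
gripper_width: -0.0001
```

Emit:
jog_arm(
  series=[
    [[-0.9,0.42,0],[0,0,0],0],
    [[-0.9,0.42,0],[0,0,0],0],
    [[-0.9,0.42,0],[0,0,0],0],
    [[-0.9,0.42,0],[0,0,0],0],
    [[-0.9,0.42,0],[0,0,0],0],
  ],
)

```text
clock: 1.4
tool_pos: [0.3013, 0.3287, 0.251]
ee_rot: [[-0.129, 0.992, -0.0], [0.992, 0.129, -0.0], [-0.0, -0.0, -1.0]]
contact_force: [-0.2, 0.2, 0.4]
gripper_width: -0.0001
```

Emit:
jog_arm(
  series=[
    [[-0.9,0.42,0],[0,0,0],0],
    [[-0.9,0.42,0],[0,0,0],0],
    [[-0.9,0.42,0],[0,0,0],0],
    [[-0.9,0.42,0],[0,0,0],0],
    [[-0.9,0.42,0],[0,0,0],0],
  ],
)

```text
clock: 1.82
tool_pos: [0.3545, 0.2449, 0.2511]
ee_rot: [[-0.129, 0.992, -0.0], [0.992, 0.129, -0.0], [-0.0, -0.0, -1.0]]
contact_force: [-0.1, -0.1, 0.0]
gripper_width: -0.0002
```

Emit:
jog_arm(
  series=[
    [[-0.97,0.19,0],[0,0,0],0],
    [[-0.97,0.19,0],[0,0,0],0],
    [[-0.97,0.19,0],[0,0,0],0],
    [[-0.97,0.19,0],[0,0,0],0],
    [[-0.97,0.19,0],[0,0,0],0],
  ],
)

```text
clock: 2.23
tool_pos: [0.3856, 0.1511, 0.2511]
ee_rot: [[-0.129, 0.992, -0.0], [0.992, 0.129, -0.0], [0.0, -0.0, -1.0]]
contact_force: [-0.3, 0.1, -0.4]
gripper_width: 0.0
```

Emit:
jog_arm(
  series=[
    [[-0.97,0.19,0],[0,0,0],0],
    [[-0.97,0.19,0],[0,0,0],0],
    [[-0.97,0.19,0],[0,0,0],0],
    [[-0.97,0.19,0],[0,0,0],0],
    [[-0.97,0.19,0],[0,0,0],0],
  ],
)

```text
clock: 2.65
tool_pos: [0.417, 0.0573, 0.2511]
ee_rot: [[-0.129, 0.992, -0.0], [0.992, 0.129, 0.0], [0.0, -0.0, -1.0]]
contact_force: [0.4, 0.7, -0.1]
gripper_width: -0.0002
```

Emit:
jog_arm(
  series=[
    [[-0.97,0.19,0],[0,0,0],0],
    [[-0.97,0.19,0],[0,0,0],0],
    [[-0.97,0.19,0],[0,0,0],0],
    [[-0.97,0.19,0],[0,0,0],0],
    [[-0.97,0.19,0],[0,0,0],0],
  ],
)

```text
clock: 3.07
tool_pos: [0.4483, -0.0364, 0.2511]
ee_rot: [[-0.128, 0.992, -0.0], [0.992, 0.128, 0.0], [0.0, -0.0, -1.0]]
contact_force: [-0.3, -0.8, -0.3]
gripper_width: -0.0
```

Emit:
jog_arm(
  series=[
    [[-0.97,0.19,0],[0,0,0],0],
    [[-0.97,0.19,0],[0,0,0],0],
    [[-0.97,0.19,0],[0,0,0],0],
    [[-0.97,0.19,0],[0,0,0],0],
    [[-0.97,0.19,0],[0,0,0],0],
  ],
)

```text
clock: 3.48
tool_pos: [0.4796, -0.1301, 0.251]
ee_rot: [[-0.129, 0.992, -0.0], [0.992, 0.129, 0.0], [0.0, -0.0, -1.0]]
contact_force: [-0.3, 0.9, 0.3]
gripper_width: -0.0002
```

Emit:
jog_arm(
  series=[
    [[-0.97,0.19,0.3],[0,0,0],0],
    [[-0.97,0.19,0.3],[0,0,0],0],
    [[-0.97,0.19,0.3],[0,0,0],0],
    [[-0.97,0.19,0.3],[0,0,0],0],
    [[-0.97,0.19,0.3],[0,0,0],0],
  ],
)

```text
clock: 3.9
tool_pos: [0.5109, -0.2238, 0.2206]
ee_rot: [[-0.129, 0.992, -0.001], [0.992, 0.129, 0.0], [0.0, -0.001, -1.0]]
contact_force: [-0.1, -0.1, 1.0]
gripper_width: 0.0001
```

```bash
python3 - <<'E'
from h import *
s=get_state();print(s['clock'],s['tool_pos'],s['qpos'].round(1))
snap('wrist','w1');snap('top','t1')
E
```

```text
3.9 [ 0.51085852 -0.22382677  0.22059387] [ -28.9    1.3   92.9    0.    85.9 -126.3]
```

View pics/w1.png

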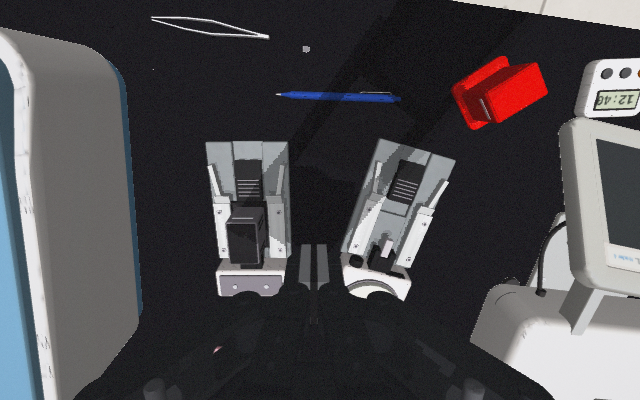

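The wrist image shows the charger and grey pack at (247,240), the stirrer at (400,215) and the red decoy at (500,92). I'll cross-check the poses with this view.

```bash
python3 - <<'E'
from h import *
P,im=cloud('w1')
def fit(nm,s,lo,hi,white=0):
    q=P[s];m=((q[...,2]>lo)&(q[...,2]<hi)&(im[s].min(2)>=white)).astype(np.uint8)
    n,l,st,c=cv2.connectedComponentsWithStats(m,connectivity=4);k=1+np.argmax(st[1:,4]);q=q[l==k]
    r=cv2.minAreaRect((q[:,:2]*1000).astype(np.float32));print(nm,len(q),np.median(q[:,2]).round(4),[np.round(a,1) for a in r])
ch=(slice(130,300),slice(195,298));st=(slice(130,290),slice(335,470))
fit('pack',ch,.064,.074);fit('chbox',ch,.043,.051)
fit('chfront',(slice(130,180),slice(195,298)),.007,.013)
fit('stfront',(slice(130,185),slice(335,470)),.007,.013)
fit('st all',st,.007,.03);fit('ch all',ch,.007,.03)
for nm,s in(('ch',(slice(215,255),slice(195,298))),('st',(slice(200,250),slice(335,470)))):
    q=P[s];m=(q[...,2]>.021)&(q[...,2]<.029)&(im[s].min(2)>150);q=q[m];print(nm,len(q))
    yaw=np.radians(7.5 if nm=='ch' else -8.4);o=np.array([.5707,-.2977]) if nm=='ch' else np.array([.5523,-.1137])
    R=np.array([[np.cos(yaw),np.sin(yaw)],[-np.sin(yaw),np.cos(yaw)]])
    l=(q[:,:2]-o)@R.T*1000;L=l[l[:,1]>0];Rr=l[l[:,1]<0]
    for g in(L,Rr):
        g=g[(g[:,0]>-10)&(g[:,0]<60)]
        xs=np.arange(0,55,6);print('inner/outer y by x',[(int(x),round(np.percentile(np.abs(g[abs(g[:,0]-x)<4][:,1]),3),1),round(np.percentile(np.abs(g[abs(g[:,0]-x)<4][:,1]),97),1)) for x in xs if (abs(g[:,0]-x)<4).sum()>5])
q=P[230:330,295:335];m=(q[...,2]>.21)&(q[...,2]<.26);q=q[m]
if len(q):
    s=np.array([.51086,-.22383]);a=q[:,:2]-s;print('finger',len(q),(a@[-.129,.992]).min(),(a@[-.129,.992]).max(),(a@[.992,.129]).min(),(a@[.992,.129]).max(),q[:,2].min())
E
```

```text
pack 1338 0.0678 [array([ 590.9, -293.8]), array([52.9, 36. ]), np.float64(8.0)]
chbox 1205 0.0461 [array([ 661.5, -284.6]), array([34. , 84.1]), np.float64(8.6)]
chfront 897 0.0094 [array([ 504.8, -271.1]), array([47.2, 32. ]), np.float64(7.1)]
stfront 1008 0.0094 [array([ 493.2, -138.3]), array([32.5, 60.5]), np.float64(81.7)]
st all 8052 0.011 [array([ 552. , -112.7]), array([100.4, 169.3]), np.float64(81.6)]
ch all 6917 0.0149 [array([ 565.3, -297.3]), array([159.9, 100.1]), np.float64(7.6)]
ch 983
inner/outer y by x [(0, np.float64(28.2), np.float64(43.6)), (6, np.float64(26.2), np.float64(43.7)), (12, np.float64(26.0), np.float64(43.6)), (18, np.float64(25.7), np.float64(43.3)), (24, np.float64(25.8), np.float64(43.2)), (30, np.float64(25.0), np.float64(42.9)), (36, np.float64(25.2), np.float64(42.7)), (42, np.float64(25.6), np.float64(43.8)), (48, np.float64(25.4), np.float64(44.8)), (54, np.float64(25.0), np.float64(44.7))]
inner/outer y by x [(0, np.float64(23.9), np.float64(39.6)), (6, np.float64(24.8), np.float64(41.6)), (12, np.float64(27.9), np.float64(41.9)), (18, np.fl
[... 501 characters left out ...]
np.float64(44.7)), (30, np.float64(25.3), np.float64(44.4)), (36, np.float64(24.8), np.float64(43.7)), (42, np.float64(24.6), np.float64(34.3))]
inner/outer y by x [(0, np.float64(22.6), np.float64(41.6)), (6, np.float64(22.4), np.float64(41.6)), (12, np.float64(22.7), np.float64(41.6)), (18, np.float64(23.1), np.float64(41.6)), (24, np.float64(22.6), np.float64(41.5)), (30, np.float64(22.8), np.float64(41.6)), (36, np.float64(22.6), np.float64(41.8)), (42, np.float64(22.4), np.float64(41.8)), (48, np.float64(22.8), np.float64(41.7)), (54, np.float64(23.1), np.float64(41.9))]
finger 1811 -0.008981007386548043 0.011662712385888533 -0.012947686376101638 0.010611398959029746 0.22293682608045454
```

Emit:
jog_arm(
  series=[
    [[-0.8,0.12,0.7],[0,0,0],0],
    [[-0.8,0.12,0.7],[0,0,0],0],
    [[-0.8,0.12,0.7],[0,0,0],0],
    [[-0.8,0.12,0.7],[0,0,0],0],
    [[-0.8,0.12,0.7],[0,0,0],0],
  ],
)

```text
clock: 4.42
tool_pos: [0.5332, -0.3006, 0.1508]
ee_rot: [[-0.129, 0.992, -0.0], [0.992, 0.129, 0.0], [0.0, -0.0, -1.0]]
contact_force: [0.3, 0.4, -0.1]
gripper_width: -0.0004
```

Emit:
jog_arm(
  series=[
    [[0,0,1],[0,0,0],0],
    [[0,0,1],[0,0,0],0],
    [[0,0,1],[0,0,0],0],
    [[0,0,1],[0,0,0],0],
    [[0,0,1],[0,0,0],0],
  ],
)

```text
clock: 4.83
tool_pos: [0.5329, -0.3, 0.0505]
ee_rot: [[-0.129, 0.992, -0.0], [0.992, 0.129, 0.0], [0.0, -0.0, -1.0]]
contact_force: [0.3, -0.7, 0.1]
gripper_width: -0.0004
```

```bash
python3 - <<'E'
from h import *
s=get_state();print(s['clock'],s['tool_pos'],s['contact_force'])
snap('wrist','w2')
E
```

```text
4.8333 [ 0.53294268 -0.29997635  0.05049973] [ 0.28385122 -0.70658419  0.13390733]
```

View pics/w2.png

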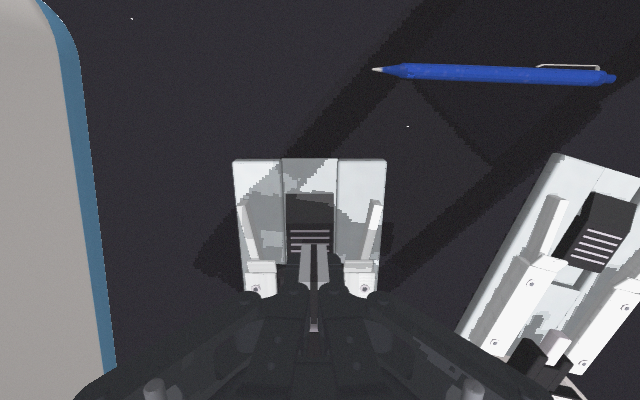

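The fingers are centred over the ribbed catch at (310,240). Now I'll lower and press.

Emit:
jog_arm(
  series=[
    [[0,0,0.8],[0,0,0],0],
    [[0,0,0.8],[0,0,0],0],
    [[0,0,0.2],[0,0,0],0],
    [[0,0,0.1],[0,0,0],0],
  ],
)

```text
clock: 5.22
tool_pos: [0.5325, -0.2999, 0.0129]
ee_rot: [[-0.129, 0.992, -0.002], [0.992, 0.129, 0.001], [0.001, -0.001, -1.0]]
contact_force: [-0.5, 0.4, 2.5]
gripper_width: -0.0005
```

Emit:
jog_arm(
  series=[
    [[0,0,0.06],[0,0,0],0],
    [[0,0,0.06],[0,0,0],0],
    [[0,0,0.05],[0,0,0],0],
  ],
)

```text
clock: 5.47
tool_pos: [0.5339, -0.3011, 0.0112]
ee_rot: [[-0.129, 0.992, 0.002], [0.992, 0.129, -0.001], [-0.001, 0.001, -1.0]]
contact_force: [0.2, -0.7, 0.2]
gripper_width: -0.0001
```

```bash
python3 - <<'E'
from h import *
s=get_state();print(s['clock'],s['tool_pos'],s['contact_force'])
snap('top','t2');s=get_state();print(s['clock'],s['tool_pos'],s['contact_force'])
P,im=cloud('top0' ) ; P2,im2=cloud('t2')
cv2.imwrite('pics/c2.png',np.hstack([cv2.resize(i[110:230,350:430],(400,600),interpolation=cv2.INTER_CUBIC) for i in(im,im2)])[...,::-1])
E
```

```text
5.4667 [ 0.53386559 -0.30111054  0.01116918] [ 0.20430986 -0.65342278  0.18182621]
5.5167 [ 0.53365303 -0.30107014  0.01077134] [0.15231849 0.12409546 1.32045556]
```

View pics/c2.png

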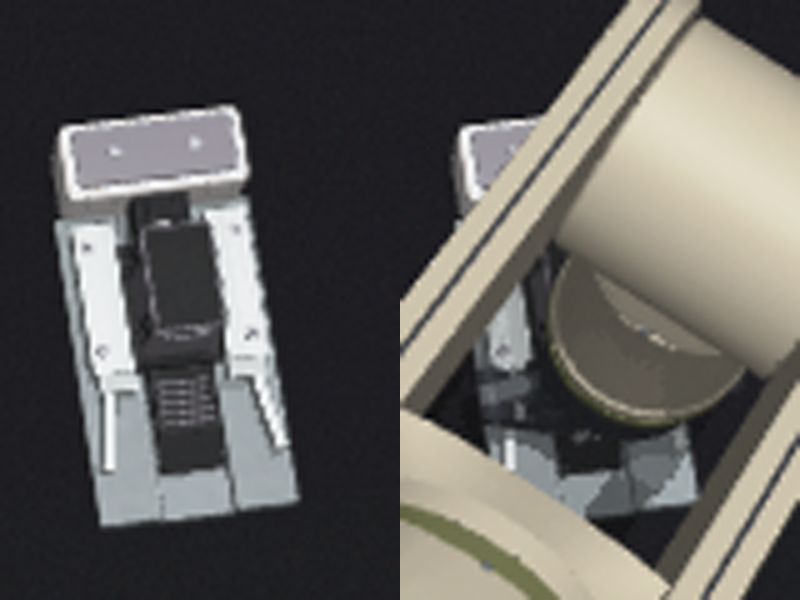

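Emit:
jog_arm(
  series=[
    [[0,0,0],[0,0,0],0],
    [[0,0,0.03],[0,0,0],0],
    [[0,0,0],[0,0,0],0],
  ],
)

```text
clock: 5.77
tool_pos: [0.5334, -0.301, 0.0098]
ee_rot: [[-0.129, 0.992, 0.001], [0.992, 0.129, -0.001], [-0.001, 0.001, -1.0]]
contact_force: [0.4, -0.9, 3.1]
gripper_width: -0.0002
```

```bash
python3 - <<'E'
from h import *
snap('wrist','w3');snap('side','s3')
im=cv2.imread('pics/s3.png');cv2.imwrite('pics/s3c.png',cv2.resize(im[220:310,330:460],(780,540),interpolation=cv2.INTER_CUBIC))
E
```

```text
(no output)
```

View pics/s3c.png

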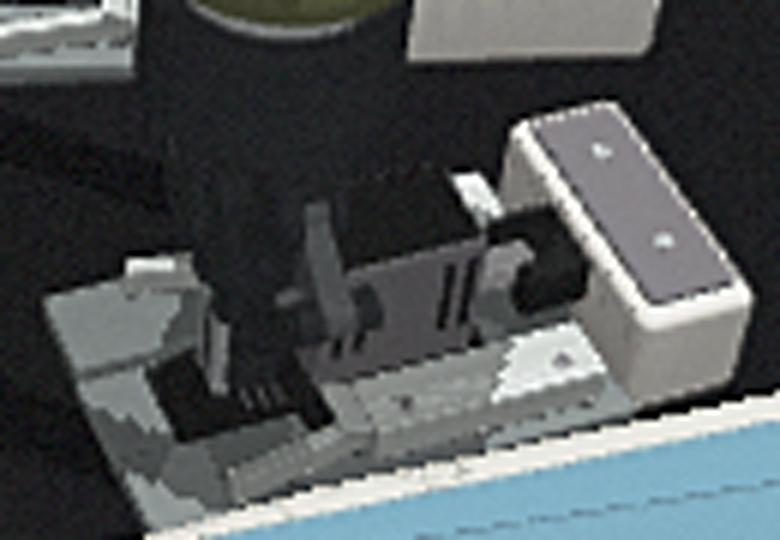

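View pics/w3.png

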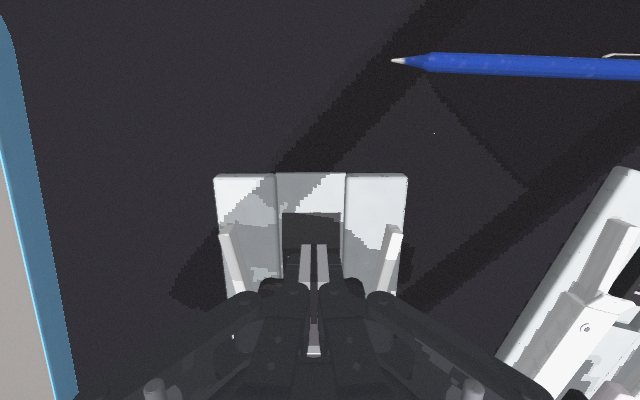

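```bash
python3 - <<'E'
from h import *
d=np.array([.9914,.1305]);n=np.array([-.1305,.9914]);o=np.array([.570,-.297])
for f in('side0','s3'):
    P,im=cloud(f);q=P[220:310,330:460].reshape(-1,3)
    l=(q[:,:2]-o)@np.stack([d,n],1)*1000
    m=(q[:,2]>.035)&(q[:,2]<.06)&(abs(l[:,1]+18)<4)
    m&=(l[:,0]>-60)&(l[:,0]<70);x=np.sort(l[m,0]);print(f,len(x),np.histogram(x,np.arange(-30,66,4))[0])
    
E
python3 - <<'E'
import cv2,sys
sys.path.insert(0,'.')
im=cv2.imread('pics/side0.png');cv2.imwrite('pics/s0c.png',cv2.resize(im[220:310,330:460],(780,540),interpolation=cv2.INTER_CUBIC))
E
```

```text
side0 243 [ 0  0  0  0  0  0 10 24 18 15 14 21 16 17 15 16 18 13 17 14  2  4  3]
s3 168 [ 0  0  1  1  3  2  4  3 18 14 16 17 17 16 17 13  5  0  0  0  1  4  3]
```

View pics/s0c.png

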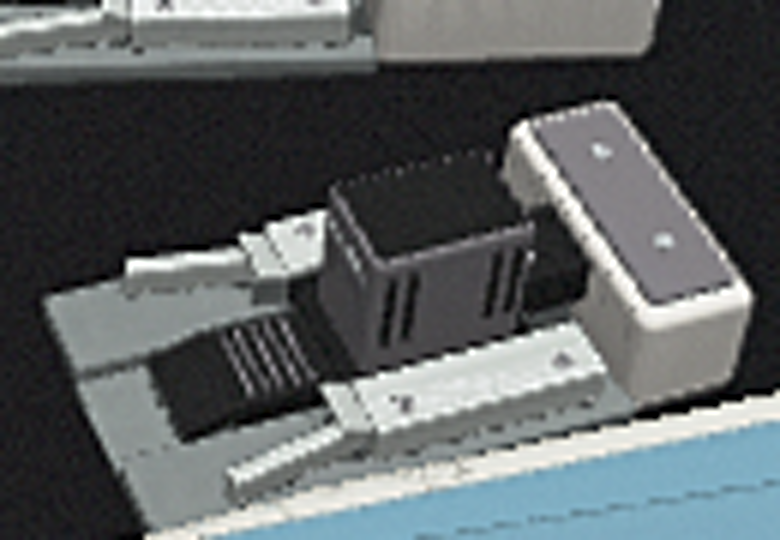

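Popped about 13 mm: the front face moved from +49 to about +36 mm. Next I raise the tool, open, and go over the pack.

Emit:
jog_arm(
  series=[
    [[0,0,-0.9],[0,0,0],0],
    [[0,0,-0.9],[0,0,0],0],
    [[0,0,-0.9],[0,0,0],0.75],
    [[0,0,-0.9],[0,0,0],0.75],
    [[0,0,-0.9],[0,0,0],0.75],
  ],
)

```text
clock: 6.28
tool_pos: [0.5327, -0.3005, 0.0998]
ee_rot: [[-0.129, 0.992, -0.001], [0.992, 0.129, 0.0], [0.001, -0.001, -1.0]]
contact_force: [0.4, -0.7, -0.7]
gripper_width: 0.0361
```

Emit:
jog_arm(
  series=[
    [[0,0.76,0],[0,0,0],0.75],
    [[0,0.76,0],[0,0,0],0.75],
    [[0,0.76,0],[0,0,0],0.75],
    [[0,0,0],[0,0,0],0.75],
  ],
)

```text
clock: 6.62
tool_pos: [0.5802, -0.2943, 0.0994]
ee_rot: [[-0.13, 0.992, 0.001], [0.992, 0.13, -0.0], [-0.0, 0.001, -1.0]]
contact_force: [1.0, 0.5, -0.7]
gripper_width: 0.0639
```

```bash
python3 - <<'E'
from h import *
s=get_state();print(s['clock'],s['tool_pos'],s['gripper_width'])
snap('wrist','w4');snap('side','s4')
d=np.array([.9914,.1305]);n=np.array([-.1305,.9914]);o=np.array([.570,-.297])
P,im=cloud('w4');q=P[200:400].reshape(-1,3);m=(q[:,2]>.062)&(q[:,2]<.073);q=q[m];l=(q[:,:2]-o)@np.stack([d,n],1)*1000
print(len(l),np.percentile(l,[2,50,98],axis=0))
im=cv2.imread('pics/s4.png');cv2.imwrite('pics/s4c.png',cv2.resize(im[180:310,330:460],(600,600),interpolation=cv2.INTER_CUBIC))
E
```

```text
6.6167 [ 0.58017847 -0.29427408  0.09943045] 0.06391250441988046
5539 [[ -13.82199477 -158.54090026]
 [  13.80972566   -8.90282699]
 [  96.15948484   16.72561761]]
```

View pics/w4.png

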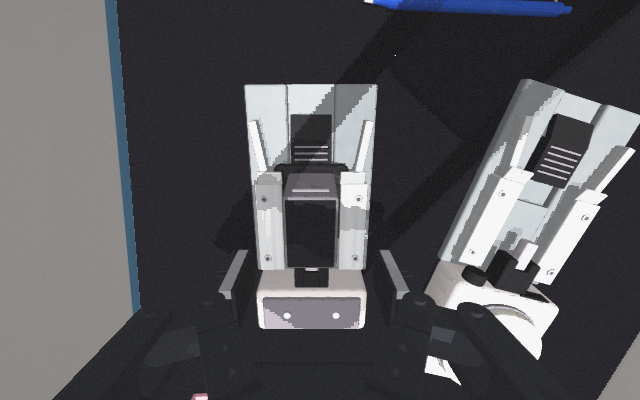

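View pics/s4c.png

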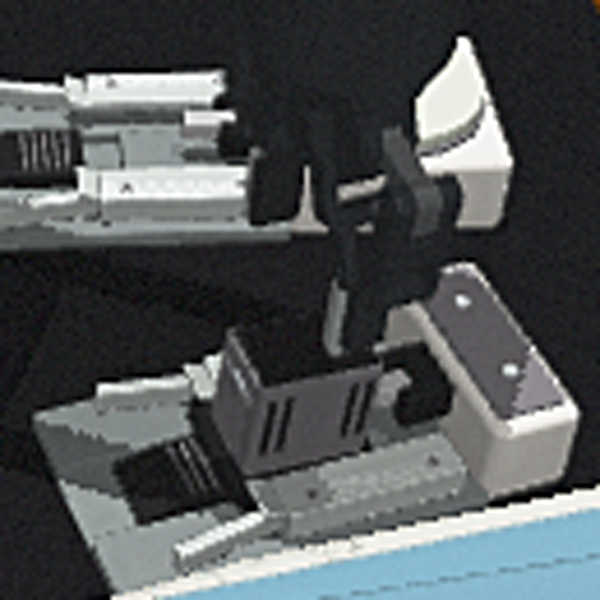

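```bash
python3 - <<'E'
from h import *
d=np.array([.9914,.1305]);n=np.array([-.1305,.9914]);o=np.array([.570,-.297])
P,im=cloud('w4');q=P[190:270,270:350].reshape(-1,3);m=(q[:,2]>.063)&(q[:,2]<.073);q=q[m]
r=cv2.minAreaRect((q[:,:2]*1000).astype(np.float32));print(r)
l=(q[:,:2]-o)@np.stack([d,n],1)*1000
print(len(l),np.percentile(l,[1,50,99],axis=0))
s=get_state();print((s['tool_pos'][:2]-o)@np.stack([d,n],1)*1000)
E
```

```text
((579.4240112304688, -295.9072265625), (54.384521484375, 36.395294189453125), 7.523506164550781)
4051 [[-1.71703220e+01 -1.73645442e+01]
 [ 5.45916836e+00  2.46518776e-02]
 [ 3.53212081e+01  1.75869279e+01]]
[8.26770997 1.36399481]
```

Emit:
jog_arm(
  series=[
    [[-0.06,0,0.9],[0,0,0],0.75],
    [[0,0,0.9],[0,0,0],0.75],
    [[0,0,0.9],[0,0,0],0.75],
    [[0,0,0.5],[0,0,0],0.75],
    [[0,0,0.2],[0,0,0],0.75],
  ],
)

```text
clock: 7.13
tool_pos: [0.5762, -0.2953, 0.0286]
ee_rot: [[-0.128, 0.992, -0.004], [0.992, 0.128, 0.002], [0.003, -0.004, -1.0]]
contact_force: [-0.2, 0.7, -0.2]
gripper_width: 0.0642
```

Emit:
jog_arm(
  series=[
    [[0,0,0],[0,0,0],0.4],
    [[0,0,0],[0,0,0],0.3],
    [[0,0,0],[0,0,0],0.2],
    [[0,0,0],[0,0,0],0.2],
    [[0,0,0],[0,0,0],0.2],
  ],
  squeeze=20,
)

```text
clock: 7.55
tool_pos: [0.579, -0.2966, 0.0325]
ee_rot: [[-0.129, 0.992, 0.001], [0.992, 0.129, -0.001], [-0.001, 0.001, -1.0]]
contact_force: [-0.4, -0.0, 1.4]
gripper_width: 0.0357
```

Emit:
jog_arm(
  series=[
    [[0,-0.3,0],[0,0,0],0.2],
    [[0,-0.5,0],[0,0,0],0.2],
    [[0,-0.5,0],[0,0,0],0.2],
  ],
)

```text
clock: 7.8
tool_pos: [0.5532, -0.2997, 0.0324]
ee_rot: [[-0.129, 0.992, 0.002], [0.992, 0.129, -0.001], [-0.001, 0.002, -1.0]]
contact_force: [0.7, -0.2, 1.7]
gripper_width: 0.0354
```

Emit:
jog_arm(
  series=[
    [[0,-0.5,0],[0,0,0],0.2],
    [[0,-0.5,0],[0,0,0],0.2],
    [[0,-0.5,0],[0,0,0],0.2],
    [[0,-0.5,0],[0,0,0],0.2],
    [[0,-0.3,0],[0,0,0],0.2],
  ],
)

```text
clock: 8.22
tool_pos: [0.5064, -0.3059, 0.0321]
ee_rot: [[-0.128, 0.992, 0.001], [0.992, 0.128, -0.001], [-0.001, 0.001, -1.0]]
contact_force: [1.6, 0.4, 4.8]
gripper_width: 0.0354
```

```bash
python3 - <<'E'
from h import *
d=np.array([.9914,.1305]);n=np.array([-.1305,.9914]);o=np.array([.570,-.297])
s=get_state();print(s['clock'],(s['tool_pos'][:2]-o)@np.stack([d,n],1)*1000,s['contact_force'],s['gripper_width'])
snap('side','s5')
im=cv2.imread('pics/s5.png');cv2.imwrite('pics/s5c.png',cv2.resize(im[180:310,330:460],(600,600),interpolation=cv2.INTER_CUBIC))
E
```

```text
8.2167 [-64.23876774  -0.54623174] [1.60860361 0.40741919 4.8434401 ] 0.03535820293720394
```

View pics/s5c.png

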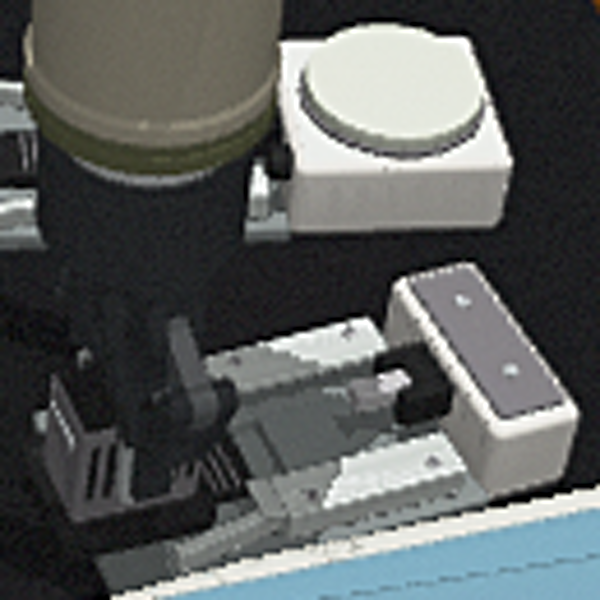

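The pack is clear of the lips and held. Lift.

Emit:
jog_arm(
  series=[
    [[0,0,-0.3],[0,0,0],0.2],
    [[0,0,-0.6],[0,0,0],0.2],
    [[0,0,-0.8],[0,0,0],0.2],
    [[0,0,-0.8],[0,0,0],0.2],
    [[0,0,-0.8],[0,0,0],0.2],
  ],
)

```text
clock: 8.68
tool_pos: [0.5063, -0.3049, 0.0979]
ee_rot: [[-0.129, 0.992, -0.001], [0.992, 0.129, 0.001], [0.001, -0.001, -1.0]]
contact_force: [0.3, -1.1, -2.0]
gripper_width: 0.0357
```

Emit:
jog_arm(
  series=[
    [[0,0,-0.3],[0,0,0],0.2],
    [[0,0,0],[0,0,0],0.2],
  ],
)

```text
clock: 8.85
tool_pos: [0.508, -0.306, 0.1056]
ee_rot: [[-0.129, 0.992, 0.003], [0.992, 0.129, -0.002], [-0.002, 0.002, -1.0]]
contact_force: [0.8, -0.7, -2.8]
gripper_width: 0.0357
```

```bash
python3 - <<'E'
from h import *
s=get_state();print(s['clock'],s['tool_pos'],s['contact_force'],s['gripper_width'])
snap('wrist','w6');snap('side','s6')
im=cv2.imread('pics/s6.png');cv2.imwrite('pics/s6c.png',cv2.resize(im[150:310,300:460],(600,600),interpolation=cv2.INTER_CUBIC))
E
```

```text
8.85 [ 0.50800587 -0.30601731  0.10560154] [ 0.79216567 -0.67946952 -2.77197483] 0.035670300135089414
```

View pics/w6.png

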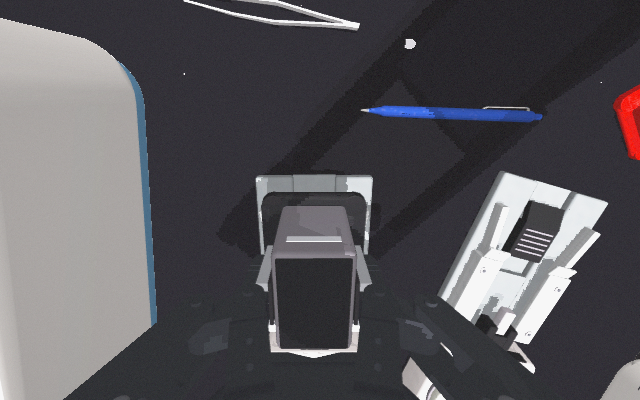

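View pics/s6c.png

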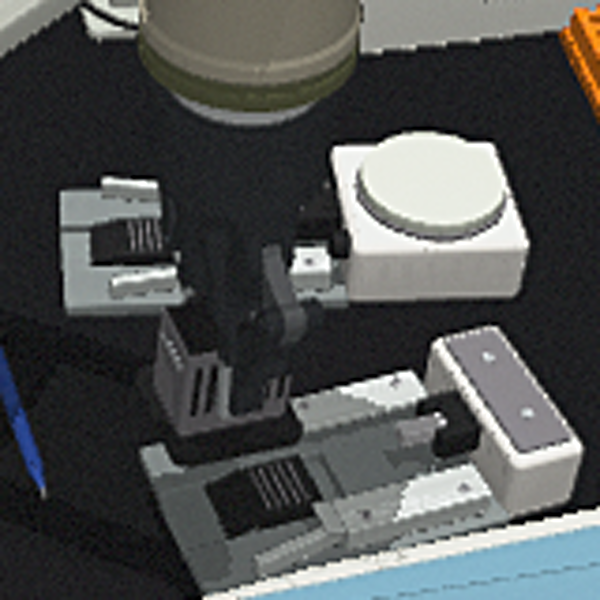

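```bash
python3 - <<'E'
from h import *
P,im=cloud('w6');s=get_state();p=s['tool_pos'];R=s['ee_rot']
q=P[258:345,278:352].reshape(-1,3);l=(q-p)@R*1000
zt=np.median(l[:,2]);print('top z tool',zt);A=np.c_[l[:,:2],np.ones(len(l))];m=abs(l[:,2]-zt)<6;print('plane',np.linalg.lstsq(A[m],l[m,2],rcond=None)[0], m.sum(),len(m))
q=P[200:380,260:370].reshape(-1,3);l=(q-p)@R*1000;m=(abs(l[:,2]-zt)<5)&(abs(l[:,0])<25)
r=cv2.minAreaRect(l[m][:,:2].astype(np.float32));print(r)
# stirrer in this view
st=P[165:340,430:625].reshape(-1,3);c=im[165:340,430:625].reshape(-1,3)
yaw=np.radians(-8.4);d=np.array([np.cos(yaw),np.sin(yaw)]);n=np.array([-d[1],d[0]]);o=np.array([.5535,-.113])
L=(st[:,:2]-o)@np.stack([d,n],1)*1000
m=(st[:,2]>.006)&(st[:,2]<.013)
print('apron front x',np.percentile(L[m&(abs(L[:,1])<48),0],[.5,2]),'y range',[np.percentile(L[m&(abs(L[:,0]+75)<8),1],[1,99])])
mm=(st[:,2]>.021)&(st[:,2]<.029)&(c.min(1)>150)&(L[:,0]>-8)&(L[:,0]<50)
for sgn in(1,-1):
    g=L[mm&(L[:,1]*sgn>0)];
    for x in range(0,48,8):
        k=abs(g[:,0]-x)<4
        if k.sum()>5: print(sgn,x,np.percentile(g[k,1],[3,97]).round(1),end=' ')
print()
m=(st[:,2]>.006)&(st[:,2]<.03);r=cv2.minAreaRect((st[m][:,:2]*1000).astype(np.float32));print(r)
E
```

```text
top z tool nan
plane [0. 0. 0.] 0 6438
((0.0, 0.0), (0.0, 0.0), 0.0)
apron front x [-85.69011547 -84.38955813] y range [array([-49.84453457,  48.29683338])]
1 0 [23.  43.2] 1 8 [23.2 43.1] 1 16 [23.2 43.1] 1 24 [23.4 43. ] 1 32 [ 3.1 43.3] 1 40 [23.  43.1] -1 0 [-43.7 -23.7] -1 8 [-43.4 -23.7] -1 16 [-43.6 -23.8] -1 24 [-43.7 -24. ] -1 32 [-43.5  -2.8] -1 40 [-43.7 -23.8] 
((543.4284057617188, -111.89056396484375), (101.05635070800781, 152.3253936767578), 81.4990463256836)
```

Emit:
jog_arm(
  series=[
    [[0,0,0],[0,0,0.88],0.2],
    [[0,0,0],[0,0,0.88],0.2],
    [[0,0,0],[0,0,0.88],0.2],
    [[0.5,-0.1,0],[0,0,0],0.2],
    [[0.8,-0.2,0],[0,0,0],0.2],
  ],
)

```text
clock: 9.37
tool_pos: [0.5041, -0.2786, 0.1018]
ee_rot: [[0.146, 0.989, -0.002], [0.989, -0.146, 0.001], [0.001, -0.002, -1.0]]
contact_force: [0.6, 0.4, -1.6]
gripper_width: 0.0361
```

Emit:
jog_arm(
  series=[
    [[0.9,-0.2,0],[0,0,0],0.2],
    [[0.9,-0.2,0],[0,0,0],0.2],
    [[0.9,-0.2,0],[0,0,0],0.2],
    [[0.9,-0.2,0],[0,0,0],0.2],
    [[0.9,-0.2,0],[0,0,0],0.2],
  ],
)

```text
clock: 9.78
tool_pos: [0.4972, -0.1848, 0.102]
ee_rot: [[0.143, 0.99, -0.002], [0.99, -0.143, 0.001], [0.001, -0.002, -1.0]]
contact_force: [0.5, 0.7, -1.2]
gripper_width: 0.0359
```

Emit:
jog_arm(
  series=[
    [[0.9,-0.2,0],[0,0,0],0.2],
    [[0.9,-0.2,0],[0,0,0],0.2],
    [[0.9,-0.2,0],[0,0,0],0.2],
    [[0.9,-0.2,0],[0,0,0],0.2],
    [[0,0,0],[0,0,0],0.2],
  ],
)

```text
clock: 10.2
tool_pos: [0.4916, -0.1094, 0.1018]
ee_rot: [[0.142, 0.99, -0.003], [0.99, -0.142, 0.002], [0.002, -0.003, -1.0]]
contact_force: [-0.5, 0.3, -2.9]
gripper_width: 0.0356
```

```bash
cat >> h.py <<'E'
yaw=np.radians(-8.45);d=np.array([np.cos(yaw),np.sin(yaw)]);n=np.array([-d[1],d[0]]);o=np.array([.5535,-.1133])
def inst(p): return (np.asarray(p)[...,:2]-o)@np.stack([d,n],1)*1000
E
python3 - <<'E'
from h import *
s=get_state();print(s['clock'],s['tool_pos'],inst(s['tool_pos']),np.degrees(np.arctan2(s['ee_rot'][1,1],s['ee_rot'][0,1])))
snap('wrist','w7');snap('side','s7')
im=cv2.imread('pics/s7.png');cv2.imwrite('pics/s7c.png',cv2.resize(im[120:280,280:440],(600,600),interpolation=cv2.INTER_CUBIC))
E
```

```text
10.2 [ 0.49164454 -0.10941034  0.10182781] [-61.75555392  -5.24199004] -8.14015697417658
```

View pics/w7.png

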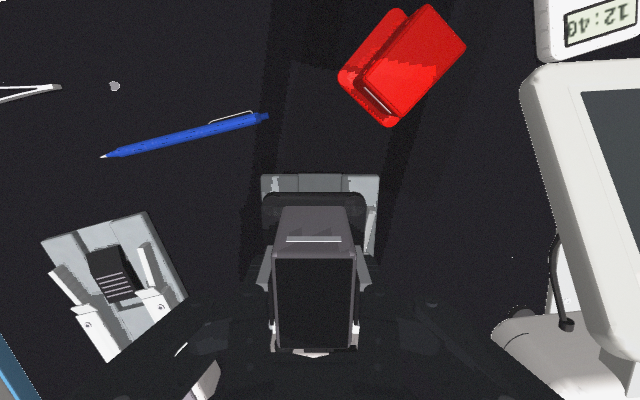

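View pics/s7c.png

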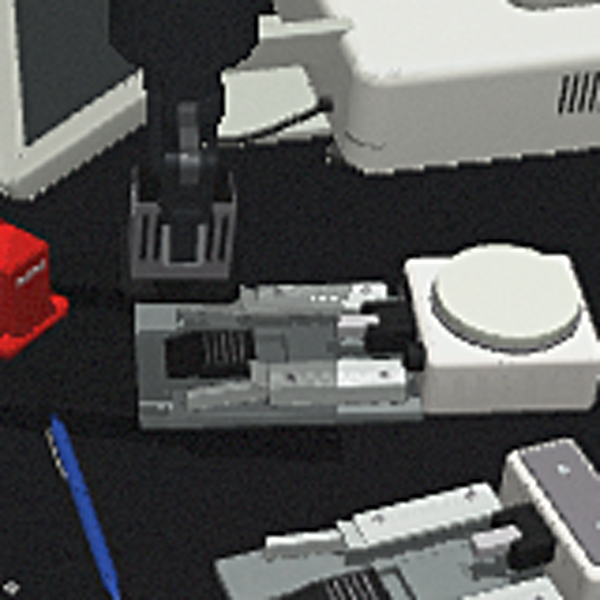

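Emit:
jog_arm(
  series=[
    [[0.27,0,0.3],[0,0,0.05],0.2],
    [[0,0,0.8],[0,0,0],0.2],
    [[0,0,0.8],[0,0,0],0.2],
    [[0,0,0.8],[0,0,0],0.2],
    [[0,0,0],[0,0,0],0.2],
  ],
)

```text
clock: 10.72
tool_pos: [0.491, -0.1073, 0.0452]
ee_rot: [[0.152, 0.988, -0.006], [0.988, -0.152, 0.002], [0.001, -0.006, -1.0]]
contact_force: [-1.9, 0.8, -3.8]
gripper_width: 0.0354
```

```bash

python3 - <<'E'
from h import *
s=get_state();print(s['clock'],s['tool_pos'],inst(s['tool_pos']),np.degrees(np.arctan2(s['ee_rot'][1,1],s['ee_rot'][0,1])),s['contact_force'])
snap('wrist','w8');snap('side','s8')
im=cv2.imread('pics/s8.png');cv2.imwrite('pics/s8c.png',cv2.resize(im[120:280,280:440],(600,600),interpolation=cv2.INTER_CUBIC))
E
```

```text
10.7167 [ 0.49097074 -0.10729487  0.04516922] [-62.73290111  -3.24850082] -8.763856519583207 [-1.85359497  0.81081107 -3.77721258]
```

View pics/w8.png

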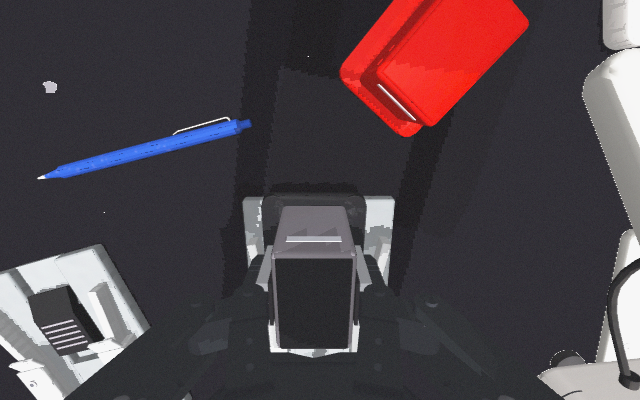

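View pics/s8c.png

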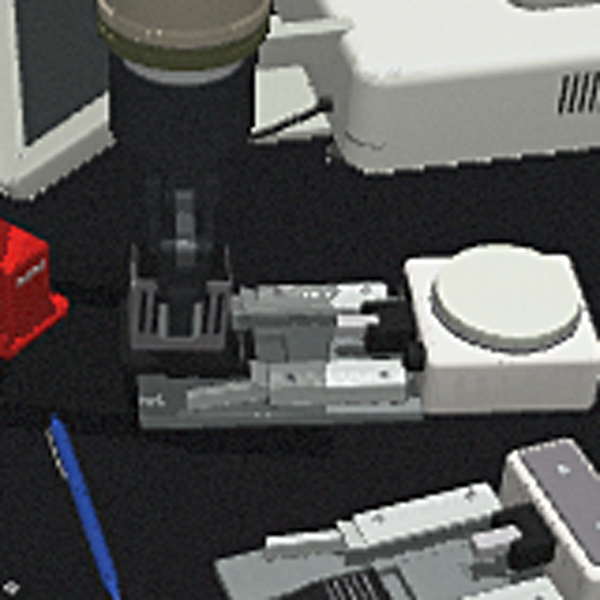

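Emit:
jog_arm(
  series=[
    [[0,0,0],[0,0,0],0.2],
    [[0,0,0],[0,0,0],0.2],
  ],
)

```text
clock: 10.98
tool_pos: [0.4949, -0.1083, 0.0505]
ee_rot: [[0.152, 0.988, 0.002], [0.988, -0.152, -0.001], [-0.0, 0.002, -1.0]]
contact_force: [1.1, -0.1, -2.3]
gripper_width: 0.0358
```

```bash

python3 - <<'E'
from h import *
s=get_state();print(s['clock'],s['tool_pos'],inst(s['tool_pos']),np.degrees(np.arctan2(s['ee_rot'][1,1],s['ee_rot'][0,1])),s['contact_force'])
P,im=cloud('w8')
# apron lateral edges and pen-free: in stirrer frame
L=inst(P);m=(P[...,2]>.005)&(P[...,2]<.014)&(abs(L[...,0]+80)<6)&(abs(L[...,1])<60)
print(np.percentile(L[m][:,1],[1,99]),m.sum(), np.percentile(L[(P[...,2]>.005)&(P[...,2]<.014)&(abs(L[...,1])<48)&(L[...,0]<-60)][:,0],1))
E
```

```text
10.9833 [ 0.49486644 -0.10833295  0.05050903] [-58.72695016  -3.70284876] -8.761156145261413 [ 1.14625764 -0.13233313 -2.25206768]
[-48.51217961  49.87398298] 861 -195.9044035104644
```

Emit:
jog_arm(
  series=[
    [[0.2,-0.05,0],[0,0,-0.05],0.2],
    [[0,0,0],[0,0,0],0.2],
    [[0,0,0],[0,0,0],0.2],
    [[0,0,0],[0,0,0],0.2],
  ],
)

```text
clock: 11.32
tool_pos: [0.4937, -0.1037, 0.0496]
ee_rot: [[0.147, 0.989, 0.001], [0.989, -0.147, -0.0], [-0.0, 0.001, -1.0]]
contact_force: [-0.2, -0.1, -1.7]
gripper_width: 0.0355
```

```bash
cat > st.py <<'E'
from h import *
s=get_state();print(s['clock'].__round__(2),'inst',inst(s['tool_pos']).round(1),'z',(s['tool_pos'][2]*1000).round(1),'yaw',np.degrees(np.arctan2(s['ee_rot'][1,1],s['ee_rot'][0,1])).round(2),'F d,n,z',(s['contact_force'][:2]@d).round(1),(s['contact_force'][:2]@n).round(1),s['contact_force'][2].round(1),'w',s['gripper_width'].round(4))
E
python3 st.py
```

```text
Traceback (most recent call last):
  File "st.py", line 2, in <module>
    s=get_state();print(s['clock'].__round__(2),'inst',inst(s['tool_pos']).round(1),'z',(s['tool_pos'][2]*1000).round(1),'yaw',np.degrees(np.arctan2(s['ee_rot'][1,1],s['ee_rot'][0,1])).round(2),'F d,n,z',(s['contact_force'][:2]@d).round(1),(s['contact_force'][:2]@n).round(1),s['contact_force'][2].round(1),'w',s['gripper_width'].round(4))
                                                                                                                                                                                                                                                                                                                       ^^^^^^^^^^^^^^^^^^^^^^^^
AttributeError: 'float' object has no attribute 'round'
```

Emit:
jog_arm(
  series=[
    [[-0.03,-0.05,0.3],[0,0,0],0.2],
    [[0,0,0.25],[0,0,0],0.2],
    [[0,0,0.15],[0,0,0],0.2],
    [[0,0,0.1],[0,0,0],0.2],
    [[0,0,0],[0,0,0],0.2],
  ],
)

```text
clock: 11.73
tool_pos: [0.4921, -0.1041, 0.0327]
ee_rot: [[0.147, 0.989, -0.001], [0.989, -0.147, 0.0], [0.0, -0.001, -1.0]]
contact_force: [-1.4, 0.1, -0.5]
gripper_width: 0.0358
```

```bash
sed -i "s/s\['gripper_width'\].round(4)/round(s['gripper_width'],4)/" st.py; python3 st.py; python3 - <<'E'
from h import *
snap('side','s9')
im=cv2.imread('pics/s9.png');cv2.imwrite('pics/s9c.png',cv2.resize(im[160:260,290:420],(780,600),interpolation=cv2.INTER_CUBIC))
E
python3 st.py
```

```text
11.73 inst [-62.1   0. ] z 32.7 yaw -8.46 F d,n,z -1.4 -0.1 -0.5 w 0.0358
11.78 inst [-61.9   0. ] z 33.0 yaw -8.45 F d,n,z -1.4 -0.7 0.2 w 0.0358
```

View pics/s9c.png

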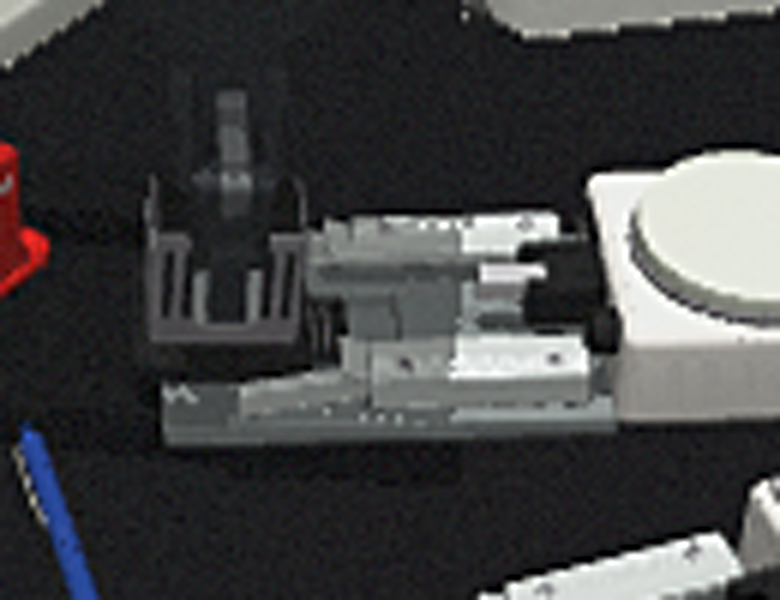

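Emit:
jog_arm(
  series=[
    [[0,0,0.06],[0,0,0],0.2],
    [[0,0,0],[0,0,0],0.2],
  ],
)

```text
clock: 11.95
tool_pos: [0.4927, -0.1043, 0.0322]
ee_rot: [[0.147, 0.989, 0.0], [0.989, -0.147, -0.0], [-0.0, 0.001, -1.0]]
contact_force: [0.4, -0.9, 0.2]
gripper_width: 0.0358
```

```bash
python3 st.py
```

```text
11.95 inst [-61.5  -0. ] z 32.2 yaw -8.45 F d,n,z 0.6 -0.9 0.2 w 0.0358
```

Emit:
jog_arm(
  series=[
    [[0,0.2,0],[0,0,0],0.2],
    [[0,0.2,0],[0,0,0],0.2],
    [[0,0.2,0],[0,0,0],0.2],
  ],
)

```text
clock: 12.2
tool_pos: [0.5049, -0.1061, 0.0323]
ee_rot: [[0.147, 0.989, 0.0], [0.989, -0.147, -0.0], [-0.0, 0.0, -1.0]]
contact_force: [0.2, -0.3, 0.1]
gripper_width: 0.0359
```

```bash
python3 st.py
```

```text
12.2 inst [-49.1   0. ] z 32.3 yaw -8.45 F d,n,z 0.2 -0.3 0.1 w 0.0359
```

Emit:
jog_arm(
  series=[
    [[0,0.2,0],[0,0,0],0.2],
    [[0,0.2,0],[0,0,0],0.2],
    [[0,0.2,0],[0,0,0],0.2],
  ],
)

```text
clock: 12.45
tool_pos: [0.5168, -0.1078, 0.0322]
ee_rot: [[0.147, 0.989, 0.0], [0.989, -0.147, -0.0], [-0.0, 0.0, -1.0]]
contact_force: [0.0, -0.1, 0.6]
gripper_width: 0.0362
```

```bash
python3 st.py;  python3 - <<'E'
from h import *
snap('side','s10')
im=cv2.imread('pics/s10.png');cv2.imwrite('pics/s10c.png',cv2.resize(im[160:260,290:420],(780,600),interpolation=cv2.INTER_CUBIC))
E
```

```text
12.45 inst [-37.1   0. ] z 32.2 yaw -8.45 F d,n,z 0.0 -0.1 0.6 w 0.0362
```

View pics/s10c.png

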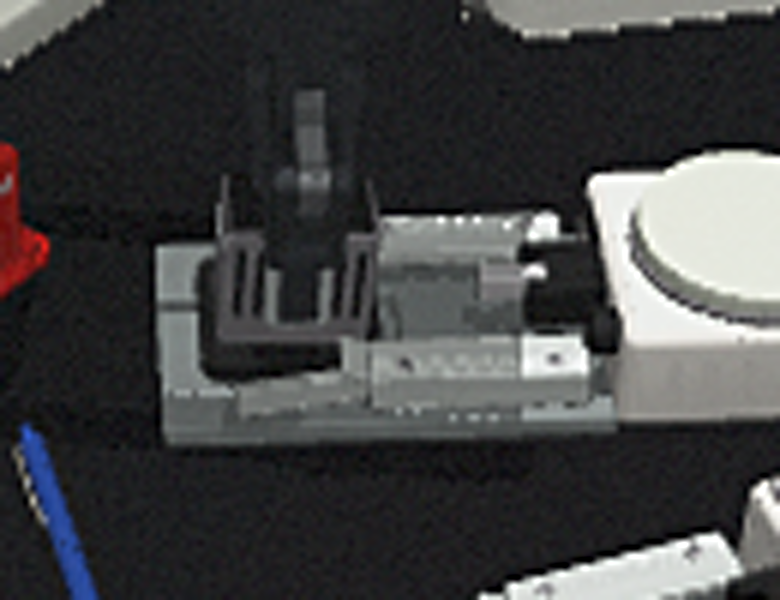

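Emit:
jog_arm(
  series=[
    [[0,0.2,0],[0,0,0],0.2],
    [[0,0.2,0],[0,0,0],0.2],
    [[0,0.2,0],[0,0,0],0.2],
  ],
)

```text
clock: 12.75
tool_pos: [0.5285, -0.1096, 0.0322]
ee_rot: [[0.147, 0.989, 0.0], [0.989, -0.147, -0.0], [-0.0, 0.0, -1.0]]
contact_force: [-1.0, -1.0, 1.4]
gripper_width: 0.0358
```

Emit:
jog_arm(
  series=[
    [[0,0.2,0],[0,0,0],0.2],
    [[0,0.2,0],[0,0,0],0.2],
    [[0,0.1,0],[0,0,0],0.2],
    [[0,0,0],[0,0,0],0.2],
  ],
)

```text
clock: 13.08
tool_pos: [0.5386, -0.1111, 0.0322]
ee_rot: [[0.147, 0.989, 0.001], [0.989, -0.147, -0.0], [-0.0, 0.001, -1.0]]
contact_force: [1.2, 0.9, 0.5]
gripper_width: 0.0355
```

```bash
python3 st.py;  python3 - <<'E'
from h import *
snap('side','s11')
im=cv2.imread('pics/s11.png');cv2.imwrite('pics/s11c.png',cv2.resize(im[160:260,290:420],(780,600),interpolation=cv2.INTER_CUBIC))
E
```

```text
13.08 inst [-15.1   0. ] z 32.2 yaw -8.45 F d,n,z 1.1 1.0 0.5 w 0.0355
```

View pics/s11c.png

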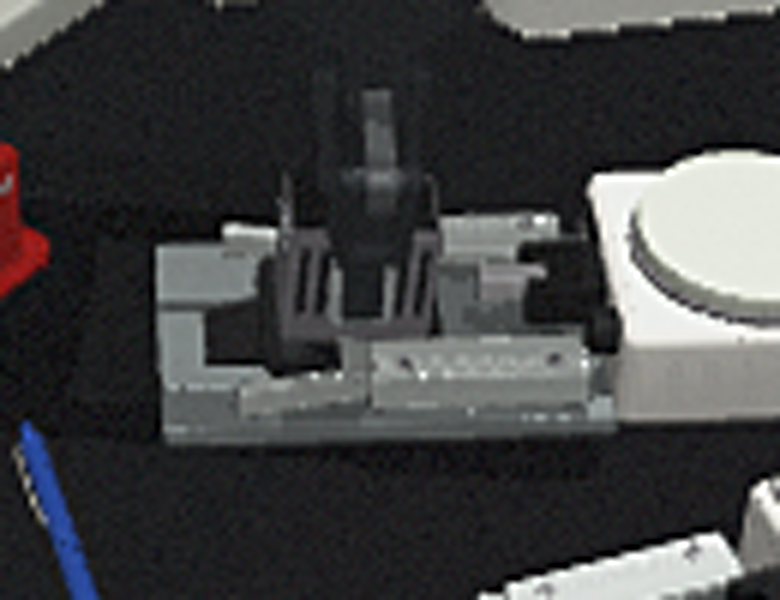

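Emit:
jog_arm(
  series=[
    [[0,0,0],[0,0,0],0.75],
    [[0,0,0],[0,0,0],0.75],
    [[0,0,-0.5],[0,0,0],0.75],
    [[0,0,-0.9],[0,0,0],0.75],
    [[0,0,-0.9],[0,0,0],0.75],
  ],
)

```text
clock: 13.55
tool_pos: [0.537, -0.1107, 0.0783]
ee_rot: [[0.147, 0.989, -0.002], [0.989, -0.147, 0.001], [0.0, -0.002, -1.0]]
contact_force: [0.4, -0.8, -0.1]
gripper_width: 0.0639
```

Emit:
jog_arm(
  series=[
    [[0,0,-0.9],[0,0,0],0.75],
    [[0,-0.8,0],[0,0,0],0],
    [[0,-0.8,0],[0,0,0],0],
    [[0,-0.7,0],[0,0,0],0],
    [[0,0,0],[0,0,0],0],
  ],
)

```text
clock: 13.97
tool_pos: [0.4905, -0.1038, 0.0964]
ee_rot: [[0.147, 0.989, -0.001], [0.989, -0.147, 0.0], [0.0, -0.001, -1.0]]
contact_force: [0.2, 0.1, -0.5]
gripper_width: 0.0156
```

```bash
python3 st.py;  python3 - <<'E'
from h import *
snap('wrist','w12')
P,im=cloud('w12');L=inst(P)
m=(P[...,2]>.062)&(P[...,2]<.074)&(abs(L[...,0])<60)&(abs(L[...,1])<30)
q=L[m].astype(np.float32);print(len(q),cv2.minAreaRect(q),np.percentile(q[:,0],[1,99]))
E
```

```text
13.97 inst [-63.7   0.2] z 96.4 yaw -8.46 F d,n,z 0.2 0.1 -0.5 w 0.0156
2069 ((-17.597806930541992, 0.986760139465332), (31.43984031677246, 53.05952453613281), 89.79156494140625) [-43.26537918   8.21342159]
```

View pics/w12.png

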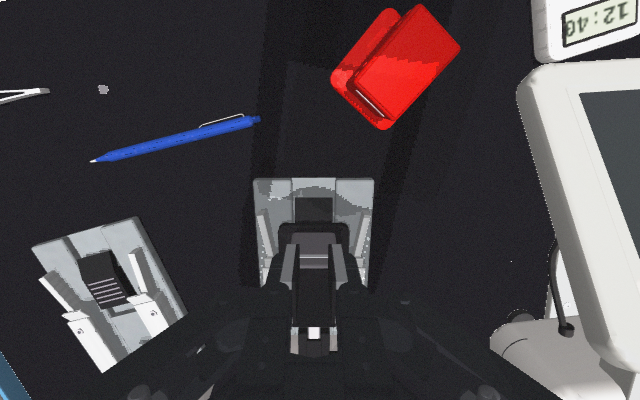

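Emit:
jog_arm(
  series=[
    [[0,-0.2,0.3],[0,0,0],0],
    [[0,0,0.8],[0,0,0],0],
    [[0,0,0.8],[0,0,0],0],
    [[0,0,0.8],[0,0,0],0],
    [[0,0,0.5],[0,0,0],0],
  ],
)

```text
clock: 14.43
tool_pos: [0.488, -0.1034, 0.0302]
ee_rot: [[0.147, 0.989, -0.002], [0.989, -0.147, 0.001], [0.0, -0.002, -1.0]]
contact_force: [0.1, -0.3, -1.3]
gripper_width: 0.0002
```

Emit:
jog_arm(
  series=[
    [[0,0,0.15],[0,0,0],0],
    [[0,0,0],[0,0,0],0],
    [[0,0,0],[0,0,0],0],
  ],
)

```text
clock: 14.68
tool_pos: [0.489, -0.1037, 0.0295]
ee_rot: [[0.147, 0.989, 0.0], [0.989, -0.147, -0.0], [-0.0, 0.0, -1.0]]
contact_force: [0.7, -0.1, 0.2]
gripper_width: 0.0002
```

```bash
python3 st.py;  python3 - <<'E'
from h import *
snap('side','s13')
im=cv2.imread('pics/s13.png');cv2.imwrite('pics/s13c.png',cv2.resize(im[160:260,290:420],(780,600),interpolation=cv2.INTER_CUBIC))
E
```

```text
14.68 inst [-65.2  -0. ] z 29.5 yaw -8.45 F d,n,z 0.7 -0.0 0.2 w 0.0002
```

View pics/s13c.png

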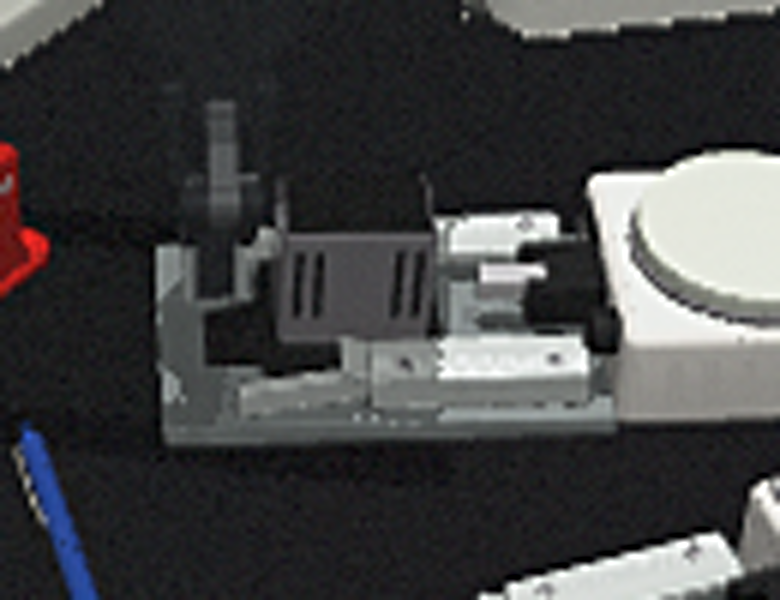

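Emit:
jog_arm(
  series=[
    [[0,0.15,0.05],[0,0,0],0],
    [[0,0.15,0],[0,0,0],0],
    [[0,0.15,0],[0,0,0],0],
    [[0,0.15,0],[0,0,0],0],
  ],
)

```text
clock: 15.07
tool_pos: [0.5011, -0.1055, 0.0286]
ee_rot: [[0.147, 0.989, 0.001], [0.989, -0.147, -0.0], [-0.0, 0.001, -1.0]]
contact_force: [0.0, -0.8, -0.0]
gripper_width: -0.0002
```

```bash
python3 st.py
```

```text
15.07 inst [-53.  -0.] z 28.6 yaw -8.45 F d,n,z 0.2 -0.8 -0.0 w -0.0002
```

Emit:
jog_arm(
  series=[
    [[0,0.15,0],[0,0,0],0],
    [[0,0.15,0],[0,0,0],0],
    [[0,0.15,0],[0,0,0],0],
  ],
)

```text
clock: 15.32
tool_pos: [0.5096, -0.1068, 0.0281]
ee_rot: [[0.147, 0.989, -0.0], [0.989, -0.147, -0.0], [-0.0, -0.0, -1.0]]
contact_force: [-0.8, 0.6, 0.6]
gripper_width: 0.0002
```

```bash
python3 st.py
```

```text
15.32 inst [-44.4   0. ] z 28.1 yaw -8.45 F d,n,z -0.9 0.4 0.6 w 0.0002
```

```bash
cat > sd.py <<'E'
from h import *
import sys
f=sys.argv[1];snap('side',f)
P,im=cloud(f);L=inst(P);m=(P[...,2]>.03)&(P[...,2]<.06)&(abs(L[...,1]+18)<5)&(abs(L[...,0])<68)
q=L[m][:,0];h,_=np.histogram(q,np.arange(-60,68,2));print('side-face x hist from -60 by2',h)
cv2.imwrite('pics/'+f+'c.png',cv2.resize(im[160:260,290:420],(780,600),interpolation=cv2.INTER_CUBIC)[...,::-1])
E
python3 sd.py s14
```

```text
side-face x hist from -60 by2 [ 0  0  0  0  0  3  8  7  5  7  9  8  0  0  9 12  9  9 11  5 11  9 10 10
  9 10 11 12 11 11 12 10  9 10 11  9 11 12 11 10  9  5  0  0  0  0  0  0
  0  0  0  0  0  0  1  3  3  3  3  5  2  1  3]
```

View pics/s14c.png

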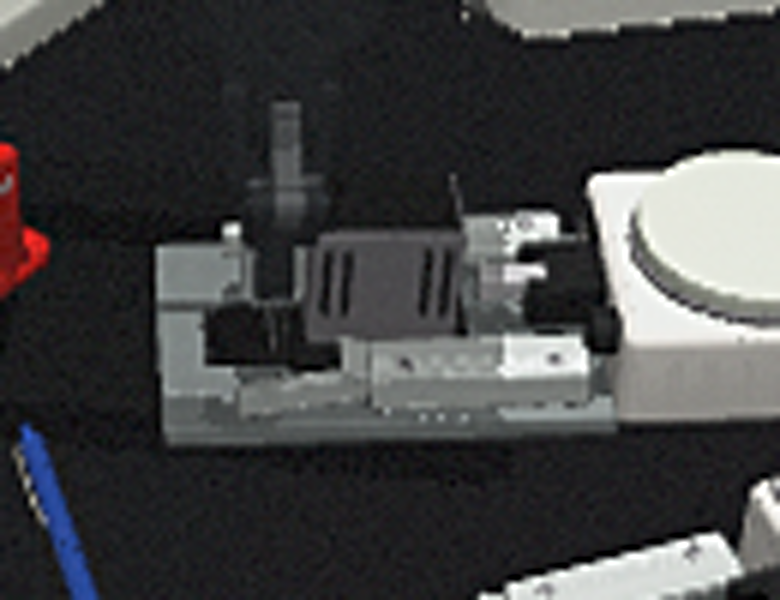

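Emit:
jog_arm(
  series=[
    [[0,0.1,0],[0,0,0],0],
    [[0,0.1,0],[0,0,0],0],
  ],
)

```text
clock: 15.53
tool_pos: [0.5133, -0.1073, 0.028]
ee_rot: [[0.147, 0.989, -0.0], [0.989, -0.147, 0.0], [0.0, -0.0, -1.0]]
contact_force: [-1.0, 0.1, 1.2]
gripper_width: -0.0001
```

```bash
python3 st.py
```

```text
15.53 inst [-40.7   0. ] z 28.0 yaw -8.45 F d,n,z -1.0 -0.0 1.2 w -0.0001
```

Emit:
jog_arm(
  series=[
    [[0,0.1,0],[0,0,0],0],
    [[0,0.1,0],[0,0,0],0],
  ],
)

```text
clock: 15.7
tool_pos: [0.5174, -0.1079, 0.0281]
ee_rot: [[0.147, 0.989, 0.0], [0.989, -0.147, -0.0], [-0.0, 0.0, -1.0]]
contact_force: [-0.4, -0.3, -0.1]
gripper_width: 0.0003
```

```bash
python3 st.py
```

```text
15.7 inst [-36.5   0. ] z 28.1 yaw -8.45 F d,n,z -0.3 -0.3 -0.1 w 0.0003
```

Emit:
jog_arm(
  series=[
    [[0,0.1,0],[0,0,0],0],
    [[0,0.1,0],[0,0,0],0],
  ],
)

```text
clock: 15.87
tool_pos: [0.5208, -0.1084, 0.028]
ee_rot: [[0.147, 0.989, -0.001], [0.989, -0.147, 0.0], [0.0, -0.001, -1.0]]
contact_force: [-4.2, 0.8, 3.4]
gripper_width: -0.0002
```

```bash
python3 st.py
```

```text
15.87 inst [-33.    0.1] z 28.0 yaw -8.45 F d,n,z -4.2 0.2 3.4 w -0.0002
```

Ejector felt at TCP ≈ −34 (−4.2 N), so home should be near TCP ≈ −20.

Emit:
jog_arm(
  series=[
    [[0,0.1,0],[0,0,0],0],
    [[0,0.1,0],[0,0,0],0],
    [[0,0.1,0],[0,0,0],0],
  ],
)

```text
clock: 16.12
tool_pos: [0.5269, -0.1093, 0.028]
ee_rot: [[0.147, 0.989, -0.001], [0.989, -0.147, 0.0], [0.0, -0.001, -1.0]]
contact_force: [-5.6, 1.0, 3.9]
gripper_width: 0.0001
```

```bash
python3 st.py
```

```text
16.12 inst [-26.9   0.1] z 28.0 yaw -8.45 F d,n,z -5.7 0.2 3.9 w 0.0001
```

Emit:
jog_arm(
  series=[
    [[0,0.05,0],[0,0,0],0],
    [[0,0.05,0],[0,0,0],0],
    [[0,0.05,0],[0,0,0],0],
  ],
)

```text
clock: 16.37
tool_pos: [0.53, -0.1098, 0.028]
ee_rot: [[0.147, 0.989, -0.0], [0.989, -0.147, 0.0], [0.0, -0.0, -1.0]]
contact_force: [-4.0, 0.5, 4.1]
gripper_width: 0.0002
```

```bash
python3 st.py
```

```text
16.37 inst [-23.8   0.1] z 28.0 yaw -8.45 F d,n,z -4.1 -0.1 4.1 w 0.0002
```

Emit:
jog_arm(
  series=[
    [[0,0.05,0],[0,0,0],0],
    [[0,0.05,0],[0,0,0],0],
  ],
)

```text
clock: 16.53
tool_pos: [0.5321, -0.1101, 0.028]
ee_rot: [[0.147, 0.989, 0.0], [0.989, -0.147, 0.0], [0.0, 0.0, -1.0]]
contact_force: [-2.7, -0.2, 2.0]
gripper_width: -0.0001
```

```bash
python3 st.py;python3 sd.py s15
```

```text
16.53 inst [-21.6   0.1] z 28.0 yaw -8.45 F d,n,z -2.7 -0.6 2.0 w -0.0001
side-face x hist from -60 by2 [ 0  0  0  0  0  0  0  0  0  0  0  0  0  0  0  0  2  8  6  6  5  6  7  7
  0  2 11 12 11  9 11 11 11 10 10  8 11 10  7 11 10 10 10 11  9 12 11  9
  9 10 11 11  7  0  3  4  3  4  3  2  3  2  2]
```

View pics/s15c.png

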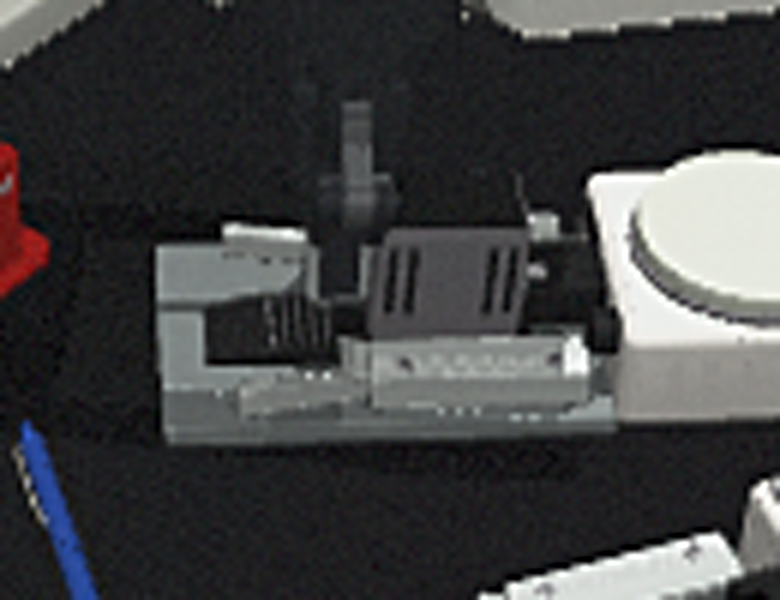

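```bash
cat > cz.py <<'E'
from h import *
import sys
for f in sys.argv[1:]:
    P,im=cloud(f);L=inst(P)
    for x0 in range(-60,-12,6):
        m=(abs(L[...,0]-x0)<3)&(abs(L[...,1])<12)&(P[...,2]<.03)
        print(f,x0,m.sum(),(np.nanmedian(P[m][:,2])*1000).round(1) if m.sum() else None,end=' | ')
    print()
E
python3 cz.py side0 s14 s15; python3 st.py
```

```text
side0 -60 21 9.9 | side0 -54 22 12.3 | side0 -48 24 14.0 | side0 -42 18 14.7 | side0 -36 20 14.8 | side0 -30 18 14.9 | side0 -24 21 14.8 | side0 -18 21 14.9 | 
s14 -60 19 5.7 | s14 -54 24 7.8 | s14 -48 22 9.9 | s14 -42 20 10.4 | s14 -36 19 16.2 | s14 -30 10 18.7 | s14 -24 0 None | s14 -18 0 None | 
s15 -60 21 8.2 | s15 -54 22 10.5 | s15 -48 22 11.5 | s15 -42 21 12.6 | s15 -36 16 12.5 | s15 -30 22 12.7 | s15 -24 20 12.4 | s15 -18 15 13.3 | 
16.58 inst [-21.4   0. ] z 28.1 yaw -8.46 F d,n,z -2.1 0.5 0.8 w -0.0004
```

The catch top is about 2 mm below its up height, compared with 4–5 mm while the foot was passing, so it's nearly home. I'll continue in small steps.

Emit:
jog_arm(
  series=[
    [[0,0.04,0],[0,0,0],0],
    [[0,0,0],[0,0,0],0],
  ],
)

```text
clock: 16.75
tool_pos: [0.5328, -0.1102, 0.0279]
ee_rot: [[0.147, 0.989, -0.0], [0.989, -0.147, 0.0], [0.0, -0.0, -1.0]]
contact_force: [-3.0, 0.9, 0.1]
gripper_width: -0.0001
```

```bash
python3 st.py;python3 sd.py s16;python3 cz.py s16
```

```text
16.75 inst [-20.9   0.1] z 27.9 yaw -8.45 F d,n,z -3.1 0.5 0.1 w -0.0001
side-face x hist from -60 by2 [ 0  0  0  0  0  0  0  0  0  0  0  0  0  0  0  0  0  5  8  5  7  6  8  8
  1  0  9 11 10 11 10 11 10  9 10  9  9 11  8 11  8 11 11 11 11 10  9  9
 11  9 10  9  9  2  4  2  3  1  4  1  4  2  2]
s16 -60 19 10.3 | s16 -54 22 12.8 | s16 -48 22 14.4 | s16 -42 20 15.1 | s16 -36 19 15.1 | s16 -30 21 14.8 | s16 -24 18 15.4 | s16 -18 16 15.0 |
```

The catch height matches its initial up value at every station, so it has clicked. Back off gently.

Emit:
jog_arm(
  series=[
    [[0,-0.1,0],[0,0,0],0],
    [[0,-0.3,0],[0,0,0],0],
    [[0,-0.6,0],[0,0,0],0],
    [[0,-0.6,-0.5],[0,0,0],0],
    [[0,0,-0.9],[0,0,0],0],
  ],
)

```text
clock: 17.22
tool_pos: [0.4972, -0.1045, 0.0536]
ee_rot: [[0.147, 0.989, -0.006], [0.989, -0.147, 0.002], [0.001, -0.006, -1.0]]
contact_force: [0.7, 0.1, -0.1]
gripper_width: 0.0001
```

Emit:
jog_arm(
  series=[
    [[0,-0.5,-0.9],[0,0,0],0],
    [[0,-0.5,-0.9],[0,0,0],0],
    [[0,-0.5,-0.9],[0,0,0],0],
    [[0,-0.5,-0.9],[0,0,0],0],
    [[0,0,0],[0,0,0],0],
  ],
)

```text
clock: 17.63
tool_pos: [0.4627, -0.1001, 0.1321]
ee_rot: [[0.147, 0.989, 0.006], [0.989, -0.147, -0.002], [-0.001, 0.006, -1.0]]
contact_force: [-0.4, -0.7, 0.2]
gripper_width: 0.0004
```

```bash
python3 st.py;python3 sd.py s17;python3 cz.py s17;python3 - <<'E'
from h import *
snap('wrist','w17');P,im=cloud('w17');L=inst(P)
m=(P[...,2]>.062)&(P[...,2]<.074)&(abs(L[...,0])<60)&(abs(L[...,1])<30)
q=L[m].astype(np.float32);print(len(q),cv2.minAreaRect(q),np.median(P[m][:,2]))
E
python3 cz.py w17
```

```text
17.63 inst [-91.8  -0.3] z 132.1 yaw -8.45 F d,n,z -0.3 -0.7 0.2 w 0.0004
side-face x hist from -60 by2 [ 0  0  0  0  0  0  0  0  0  0  0  0  0  0  0  0  0  0  0  0  0  0  0  0
  0  0 13 11 12 10 10 10 11  9 10  6  9 12 10 10  8 10 10 11  9 10 11 11
 11  8  9 10  8  0  3  3  4  4  3  2  1  4  1]
s17 -60 19 11.0 | s17 -54 21 12.8 | s17 -48 19 14.9 | s17 -42 19 15.0 | s17 -36 21 15.0 | s17 -30 22 14.9 | s17 -24 19 14.9 | s17 -18 19 15.4 | 
264 ((26.152257919311523, 0.3139472007751465), (31.336467742919922, 9.996428489685059), 0.4575289785861969) 0.06773172121850325
w17 -60 159 12.3 | w17 -54 164 14.3 | w17 -48 147 15.5 | w17 -42 100 15.6 | w17 -36 0 None | w17 -30 0 None | w17 -24 0 None | w17 -18 0 None |
```

View pics/s17c.png

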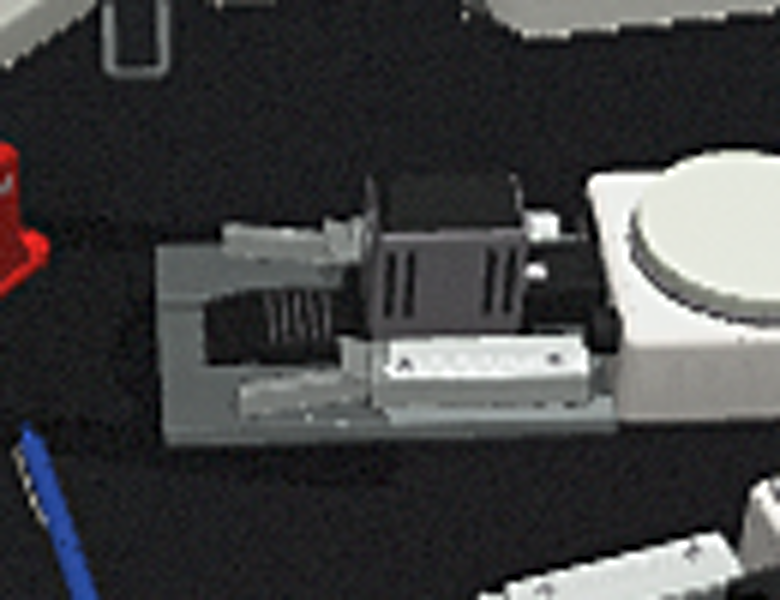

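View pics/w17.png

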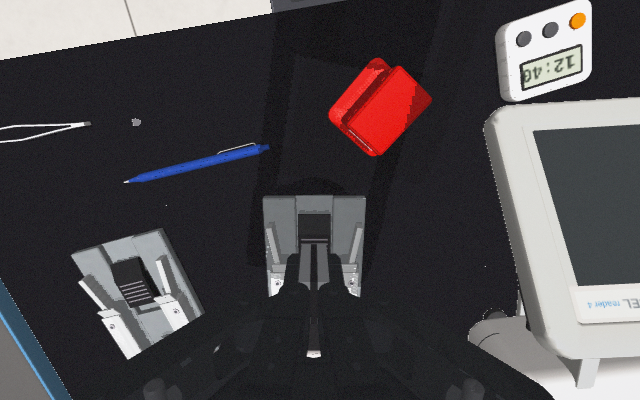

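The pack stays at x ≈ +18 mm and upright. The catch is at its up height and the arm is clear. Handing in.

```bash
python3 -c "
from plant import *
print(job_done())"
```

```text
the job is handed in; nothing more can be done
None
```

The battery pack is clicked home in the stirrer's rail and the arm is clear of it. I handed the job in at about 17.7 s of the 64 s allowed; no verdict was given.

**What I did:**
- I pressed the charger's catch about 6 mm and the pack popped out about 13 mm.
- I gripped the pack, slid it out to x ≈ −63 mm, lifted it about 70 mm and set it on the stirrer's apron.
- I slid it under the lips to x ≈ −15 mm and let go.
- I then pushed low on its rear face with closed fingers. The ejector was felt at about 4 to 6 N until the catch snapped up, and I backed off.

**Last checks:**
- **Pack position:** the side view after letting go puts its centre at x ≈ +18 mm, unchanged from before I backed off. It looks upright, and its top is at 68 mm as it should be. It reads about 0.3 mm off the rail's middle, from a partial wrist view.
- **Stirrer catch:** its top reads 15 mm in the side view, the same as at the start. It read about 10 mm while the foot was passing.
- **Arm and bystanders:** contact force is near zero, with the tool at 132 mm height. The pen, timer and tweezers look undisturbed, but I judged that by eye and did not measure it.

**Disagreements:**
- **Calibration:** the cameras disagreed by 1 to 2 mm, within the stated calibration.
- **Final wrist view:** part of the pack top was hidden there, so its x reading of +26 mm is not reliable. I used the side view.
- **Tool readings:** the tool swayed a few mm after fast moves, and one 3.7 mm lateral error was corrected before I set the pack down.

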